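Zero the bench comparator on its master, then gauge the spacer bar

TASK

Zero the bench comparator on the thicker of the two steel master bars: slide it end first under the sprung roller, fully home against the stop, let go, and turn the dial's knurled rim until the zero mark lies in line with the needle. Then put the master back in its bay of the wooden case and slide the aluminium spacer bar fully home under the roller in its place, leaving it there with the zero setting unchanged. Leave the thinner master, the tub, the file and the steel stake where they are.

Things in the scene. Friction and masses are not known exactly. Their poses are not given: they have to be found in the camera images.
- comparator: bench comparator, fixed: grey base 206 x 84 mm, steel table on it with its top 22 mm above the worktop, a column (127 mm high) 85 mm behind the roller, an arm, and a dial that faces up right above the roller. Origin on the worktop straight below the roller; +x from the open front to the column, z up. Bars go in along +x on the centre line y = 0; a 140 mm bar that is home has its centre at x = -46 mm
- stop_face (a point): foot of the stop bar's face, on the table, 24 mm behind the roller (comparator x = +24 mm); the bar's end rests against it. Two guide strips, 9 mm high and 35 mm apart, lead to it from x = -29 mm, with flared mouths from x = -44 mm; the table's front edge is at x = -97 mm
- dial_top (a point): centre of the dial's top, 118 mm above the worktop, straight above the roller. The dial overhangs the roller 29 mm all round, its underside 87 mm above the worktop; so set a bar down on the table in front of it and slide it in, held near its outer end. Below the rim there is only the arm on the comparator's +x side (17 mm wide, top at 87 mm)
- plunger (a joint): lift of the sprung roller in m: 0 at rest, when the roller (14 mm diameter, axle along the comparator's y) is 17 mm above the table; 0.003 on the 20 mm master, 0.005 on the 22 mm spacer bar. The spring presses with 2.5 to 3 N; the sloped ends of the bars lift the roller as they are pushed in
- needle (a joint): angle of the dial's needle about the vertical in rad, 0 when it points along the comparator's +x, negative clockwise from above; geared to the plunger, -502.65 rad per m of lift (25 divisions a turn, one for 0.5 mm); about -1.51 on the thick master
- bezel (a joint): angle in rad of the dial's knurled rim and its scale, 0 when the zero mark points along the comparator's +x, negative clockwise from above; stays where left (friction 0.04 N m), range -3.3 to 1.0. Zeroed when it equals the needle's angle with the thick master under the roller. Rim 58 mm in diameter, vertical axis through dial_top, 101 to 118 mm above the worktop
- bezel_zero (a point): point on the zero mark (the one broad long black mark, with a small black block on the rim beside it), 20 mm from the dial's axis
- needle_tip (a point): point near the tip of the black needle, 20 mm from the dial's axis and at the same height as bezel_zero
- gauge_case: low dark wooden case, fixed, 168 x 108 mm, rim 12 mm high, with two shallow grey-lined bays, each 156 x 36 mm, centred at y = +30 and -30 mm, their floors 8 mm above the worktop. Origin at the centre of its underside, x along the bays
- master_thick: the thicker steel master bar, 140 x 28 x 20 mm, about 0.45 kg, two fine lines round its middle; lies in one of the bays (which one changes). Origin at the centre of its underside, x along its length. Both upper end edges slope (12 mm long, 7 mm down); it is the same either way round
- master_thin: the thinner steel master bar, 140 x 28 x 14 mm, in the other bay; not needed. Origin and axes as for the thick one
- spacer_bar: the part: aluminium spacer bar, 140 x 28 x 22 mm, about 0.26 kg, with two dark counterbored holes in its top; lies flat on the worktop, its far end close to the foot of the lamp. Origin at the centre of its underside, x along its length; both upper end edges slope (12 mm long, 7 mm down); same either way round
- lamp_foot (a point): middle of the black clamped foot of the ring lamp, 56 x 84 mm (along y) and 8 mm high, fixed. Two thin goosenecks rise from its right-hand edge and lean away to the right and back, and one carries a small holder over the worktop behind the gauge case, 0.25 m up: grip the bars at the end nearer the robot, and come to and leave the spacer bar on the robot's side of the lamp
- plastic_tub: frosted plastic tub, 81 mm diameter, 66 mm high, origin at the centre of its underside
- file: file with wooden handle, 184 mm long, 21 mm high, lying on the worktop, origin at the centre of its underside
- stake: small round steel stake, 34 mm diameter, 23 mm high, origin at the centre of its underside

How it is judged:
On the way, in this order (a step that is already met when the one before it is completed fails the run):
1. the thick master is home under the roller against the stop, let go (x of master_thick in the frame of comparator between -0.052 and -0.0425 m and y of master_thick in the frame of comparator between -0.006 and 0.006 m and z of master_thick in the frame of comparator between 0.0195 and 0.0245 m and angle between the x axis of master_thick and the x axis of comparator, either way round below 0.1 rad and contact force between the fingers and master_thick below 0.2 N and value of joint plunger between 0.0024 and 0.0036 m), for 0.2 s.
2. with the master there, the zero mark is in line with the needle and the rim is let go (all of step 1 and distance between bezel_zero and needle_tip below 0.0028 m and contact force between the fingers and bezel below 0.2 N), for 0.3 s.
3. the master is back in its bay of the case, let go (x of master_thick in the frame of gauge_case between -0.01 and 0.01 m and y of master_thick in the frame of gauge_case between -0.037 and 0.037 m and z of master_thick in the frame of gauge_case between 0.006 and 0.0105 m and angle between the x axis of master_thick and the x axis of gauge_case, either way round below 0.12 rad and angle between master_thick's own z axis and vertical below 0.06 rad and contact force between the fingers and master_thick below 0.2 N and value of joint bezel between -1.69 and -1.33 rad), for 0.2 s.
At the end, for the whole second after the job is handed in: Spacer bar flat under the roller, let go, at rest: end within 6 mm of the stop, 6 mm of the centre line, 0.1 rad of straight, plunger 4.3 to 5.7 mm; bezel -1.69 to -1.33 rad, as zeroed; thick master flat in its bay (10 mm), let go; thin master, tub, file and stake moved less than 25 mm (all of step 3 and x of spacer_bar in the frame of comparator between -0.052 and -0.0425 m and y of spacer_bar in the frame of comparator between -0.006 and 0.006 m and z of spacer_bar in the frame of comparator between 0.0195 and 0.0245 m and angle between the x axis of spacer_bar and the x axis of comparator, either way round below 0.1 rad and contact force between the fingers and spacer_bar below 0.2 N and value of joint plunger between 0.0043 and 0.0057 m and linear speed of spacer_bar below 0.02 m/s); the robot touches nothing.
It fails at once if the thinner master is disturbed (distance of master_thin from where it was at the start of the episode above 0.025 m).
It fails at once if the plastic tub is disturbed (distance of plastic_tub from where it was at the start of the episode above 0.025 m).
It fails at once if the file is disturbed (distance of file from where it was at the start of the episode above 0.025 m).
It fails at once if the steel stake is disturbed (distance of stake from where it was at the start of the episode above 0.025 m).
It also fails if it takes over 72 s, if anything falls off the work surface, if the arm or the gripper's body presses on something with over 40 N, if the wrist force passes 120 N, or if a joint passes its speed limit or range.

ROBOT

A 6-joint arm with a two-finger parallel gripper is mounted at the origin on a cart in front of the work surface, level with it; the furniture and walls round the work are solid. World frame = base frame: x ahead of the robot, y to its left, z up, the work surface at z = 0. Lengths are in m, angles in rad, forces in N, time in s.
With the tool pointing down it reaches from about 0.375 to 0.9 m from the base axis. Payload 3.1 kg.
Tool frame: the origin (TCP) lies midway between the tips of the shut fingers; the grasp point (between the pads) lies manip.hold_point_z behind it (manip.hold_point_z is the distance from the TCP to the grasp point, in m); z points along the fingers, y is the direction in which the jaws open and shut (so a half turn about z gives the same grasp; the last joint's range is limited). The gripper opens to 85 mm and grips with 20 to 120 N. Pads are 22 mm wide; open, the fingers measure 114 mm over their backs; the gripper's body (76 mm by 85 mm) begins 54 mm behind the grasp point. The pads swing forward as they close: fully open they stand 13 mm farther back than shut.
Start: joints at [-1.387, 0.527, 1.433, -0, 1.181, -0.178], TCP at [0.222, -0.584, 0.231] pointing down, gripper open.
Joint ranges: [-3.08, 3.08], [-0.75, 2.2], [0.22, 2.44], [-1.43, 4.57], [0, 2.65], [-2.85, 2.85]. Speed limits (rad/s): [2.79, 2.79, 3.14, 3.14, 3.14, 3.14].

INTERFACE

Orientations are given as a unit quaternion [x, y, z, w].
In Python, from station import manip, snapshot, workorder, models gives the robot as it stands.
- The arm moves only by the tool jog_arm, never from a script. Its argument "commands" is a list of rows, each a list of 5 numbers: the opening in per cent of the stroke, from 0 (shut) to 100 (fully open), then the shift along the world's x, y, z in cm, then the turn about the world's z in rad. A call has 1 to 8 rows; each row shifts and turns the pose as measured when the row begins; what a row does not reach is not made up. A row lasts 1/12 s, in which the tool goes at most 41.7 mm and 7.16 degrees, less where a joint would pass 70% of its speed; a pose out of reach is approached as far as the arm can. A call with a gripper value outside its range is refused whole. The fingers move at their own pace and stop on an object; "squeeze" is the grip in N (left out, the last holds). Time passes only in rows, so rows that do not move let the fingers close. It gives the time, the measured TCP pose, the force and the opening at its end, in the units of the state.
- manip.sense(): the state, without advancing time (a new reading comes with each control period).
- snapshot(name): name is "scene" or "top"; returns a dict with "image" (480x640x3 uint8, red, green, blue), "intrinsics" (3x3 intrinsics, pixels), "D" ([k1, k2, p1, p2, k3] as OpenCV has them; the pictures are not rectified), "extrinsics" (4x4, takes a point from camera to world coordinates). Camera axes: x right, y down, z forward; pixel columns grow to the right and rows downward; lengths in m; the calibration is good to about 2 mm. A picture is of the moment at which its call begins. There is no depth.
- workorder.sign_off(): hands the job in, once; it reports no verdict.
Trained networks look in a picture, given as the dict that the camera call returned (one of the last four; its "shot" number tells which), for a name from the list of things; names that differ only in an ending like _2 or _b are one class to them, and where a whole thing is asked for, a point or a joint stands for the part that bears it (a point fixed in the world has none). Each returns a list of dicts, best first, with "score" (0 to 1); they miss things now and then, are a little off and sometimes report something else, mostly with a low value. They report only what shows in the picture. A call takes as long as a camera call.
- models.find_in(picture, name): "centre" ([x, y, z] in m, in world coordinates, good to about 4 mm: the middle of the surface that is visible of it).
- models.pinpoint(picture, name): "centre" ([x, y, z] in m, in world coordinates, good to about 4 mm: a listed point, or the origin of a listed thing).
The state is a dict: "t": time; "q": joint angles; "qd": joint speeds; "tau": joint torques, N m; "tcp_pos": TCP position; "tool_rot": TCP orientation; "force": force on the tool from outside, world axes, zero at the start; "ft_torque": the same for the moment, N m; "finger_gap": opening from 0.0 (shut) to 1.0 (fully open).
Only numpy, scipy, OpenCV 4.12 (cv2) and the standard library are available. Lean on these libraries where they do the work, as an engineer would, in place of code of your own. Each camera call takes 0.05 s, during which the arm holds its last target. There are 200 camera calls.

## Working session

There is one attempt and no reset: what is moved stays moved. The work goes in short steps, Python scripts to look and compute and a tool call to move; the robot and the scene stay as the last step left them, time stands still between calls to the robot, and variables do not carry over. Pictures are saved under pics/ and viewed, about 8 in all and at most 12, crops included, and the job is handed in when it is done.

Besides the shell and the picture viewer there is one more tool, called after "Emit:" as name(argument=value, ...), one argument or row to a line, values as JSON. jog_arm: Moves the arm, as the interface text tells. Its arguments: {"type":"object","properties":{"commands":{"type":"array","items":{"type":"array","items":{"type":"number"}}},"squeeze":{"type":"number"}},"required":["commands"]}

```bash
mkdir -p pics
cat > h.py <<'E'
from station import manip, snapshot, workorder, models
import numpy as np, cv2
def save(s,n,crop=None,scale=1):
    im=s["image"][:,:,::-1]
    if crop: im=im[crop[1]:crop[3],crop[0]:crop[2]]
    cv2.imwrite("pics/"+n+".png",cv2.resize(im,None,fx=scale,fy=scale,interpolation=cv2.INTER_CUBIC))
def proj(s,P):
    T=np.linalg.inv(s["extrinsics"]);r=cv2.Rodrigues(T[:3,:3])[0]
    return cv2.projectPoints(np.array(P,float).reshape(-1,3),r,T[:3,3],np.array(s["intrinsics"]),np.array(s["D"]))[0][:,0]
def ray(s,uv):
    n=cv2.undistortPoints(np.array(uv,float).reshape(-1,1,2),np.array(s["intrinsics"]),np.array(s["D"]))[:,0]
    E=np.array(s["extrinsics"]);d=np.c_[n,np.ones(len(n))]@E[:3,:3].T
    return E[:3,3],d
def atz(s,uv,z):
    o,d=ray(s,uv);return o+d*((z-o[2])/d[:,2])[:,None]
E
python3 - <<'E'
from h import *
np.set_printoptions(precision=4,suppress=True)
print(manip.hold_point_z, manip.sense()["tool_rot"])
S={n:snapshot(n) for n in("scene","top")}
for n,s in S.items():
    save(s,n+"0"); print(n,s["extrinsics"][:3,3],s["extrinsics"][:3,2])
    for k in "comparator stop_face dial_top bezel_zero needle_tip gauge_case master_thick master_thin spacer_bar lamp_foot plastic_tub file stake".split():
        r=models.pinpoint(s,k)
        print(k,[(np.array(a["centre"]).round(4).tolist(),round(a["score"],2)) for a in r[:2]])
E
```

```text
0.0187 [ 0.9836  0.1804 -0.     -0.0011]
scene [-0.497  -0.5723  0.7282] [ 0.753   0.4454 -0.4843]
comparator [([0.522, 0.2814, -0.0009], 0.85)]
stop_face [([0.5955, 0.1605, -0.0019], 0.57)]
dial_top [([0.5201, 0.2791, -0.001], 0.41)]
bezel_zero []
needle_tip []
gauge_case [([0.4949, -0.126, -0.0008], 0.92)]
master_thick [([0.4891, -0.0851, 0.0087], 0.86)]
master_thin [([0.4983, -0.1525, 0.0056], 0.63), ([0.49, -0.0898, 0.0085], 0.2)]
spacer_bar [([0.4041, -0.3478, -0.0015], 0.71)]
lamp_foot [([0.5145, -0.2511, 0.0036], 0.57)]
plastic_tub [([0.5977, 0.161, -0.003], 0.62)]
file []
stake [([0.3402, -0.1641, -0.0007], 0.61)]
top [0.3437 0.0222 1.0807] [ 0.1241 -0.0033 -0.9923]
comparator [([0.5239, 0.2739, 0.0031], 0.55)]
stop_face [([0.5396, 0.2987, 0.0214], 0.96), ([0.4856, -0.0923, 0.0045], 0.6)]
dial_top [([0.5226, 0.2764, 0.1204], 0.65)]
bezel_zero [([0.5419, 0.28, 0.1161], 0.57)]
needle_tip [([0.5238, 0.2748, 0.1192], 0.17)]
gauge_case []
master_thick [([0.4857, -0.0899, 0.0056], 0.97)]
master_thin [([0.4982, -0.1512, 0.0078], 0.92)]
spacer_bar []
lamp_foot [([0.5129, -0.2489, 0.0088], 0.72)]
plastic_tub [([0.5923, 0.1585, -0.0007], 0.68)]
file [([0.3605, 0.2909, -0.0018], 0.91)]
stake []
```

View pics/top0.png

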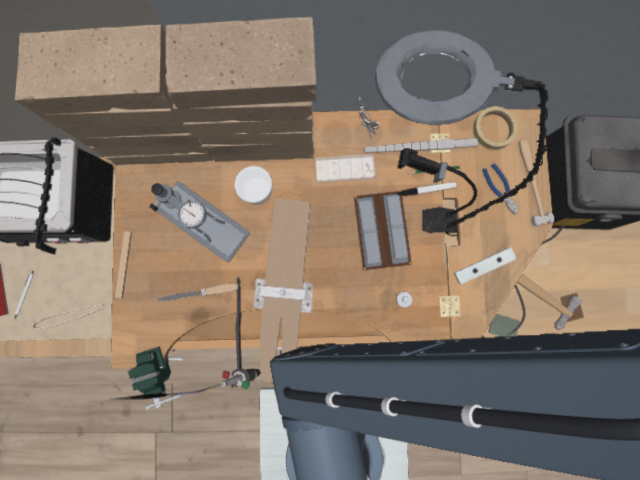

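View pics/scene0.png

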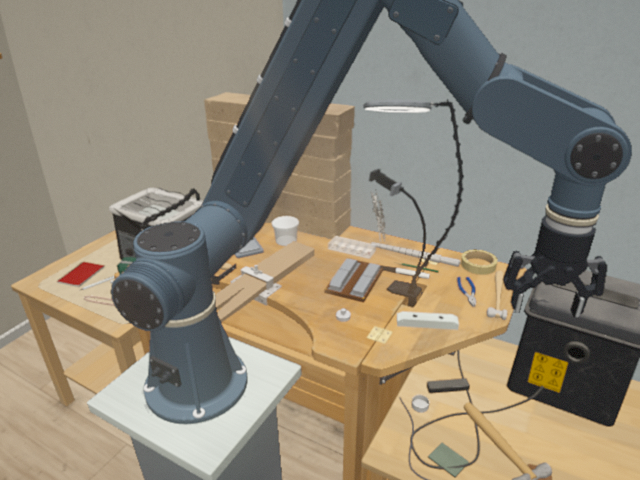

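Run:
```python
from h import *
s=snapshot("top"); im=s["image"]
def c(x0,y0,x1,y1,k): return cv2.resize(im[y0:y1,x0:x1,::-1],None,fx=k,fy=k,interpolation=cv2.INTER_CUBIC)
out=np.zeros((600,800,3),np.uint8)
a=c(145,170,255,270,5);out[:500,:550]=a[:500,:550]
b=c(352,188,414,274,4);out[:b.shape[0],550:550+b.shape[1]]=b
d=c(450,240,525,290,3);out[350:350+d.shape[0],560:560+d.shape[1]]=d
cv2.imwrite("pics/comp.png",out)
print(s["intrinsics"],s["D"])
```

```text
[[484.06598887   0.         319.00846178]
 [  0.         484.06598887 238.01990069]
 [  0.           0.           1.        ]] [-0.06388391  0.          0.          0.          0.        ]
```

View pics/comp.png

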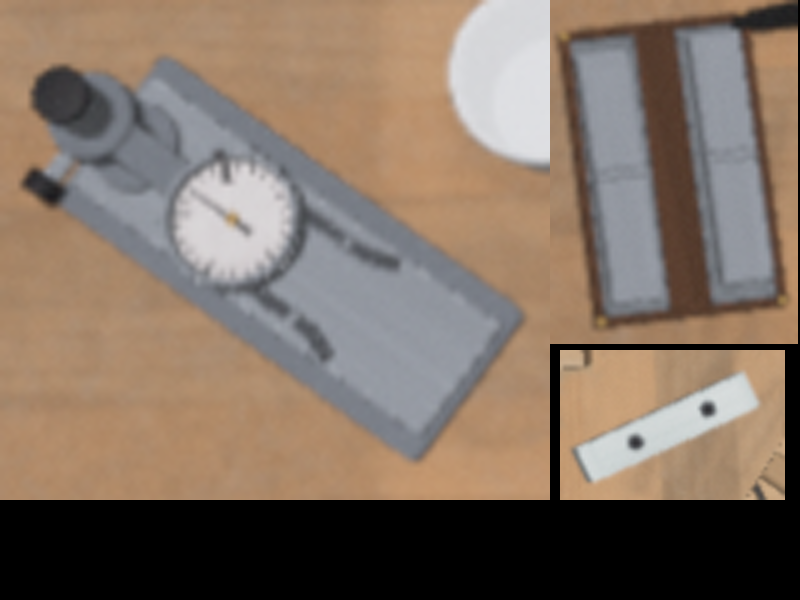

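Run:
```python
from h import *
np.set_printoptions(precision=4,suppress=True)
s=snapshot("top")
A=lambda L,z:atz(s,L,z)
yaw=lambda a,b:np.arctan2(b[1]-a[1],b[0]-a[0])
f=lambda x,y:(x/5+145-.4,y/5+170-.4)
B=A([f(522,316),f(415,460),f(160,58),f(32,195)],.016);print("base",B, yaw(B[0],B[2]), yaw(B[1],B[0])-np.pi/2,np.linalg.norm(B[0]-B[1]))
T=A([f(500,322),f(398,430)],.022);print("table front",T,T.mean(0),yaw(*T)-np.pi/2)
D=A([f(236,220)],.118);print("dial",D); 
Z=A([f(222,162),f(195,193)],.118);print("zero yaw",yaw(D[0],Z[0]),"needle",yaw(D[0],Z[1]))
g=lambda x,y:((x-550)/4+352-.4,y/4+188-.4)
C=A([g(562,38),g(600,323),g(782,300),g(745,22)],.012);print("case",C,C.mean(0),yaw(C[1],C[0]),yaw(C[2],C[3]))
print([np.linalg.norm(C[i]-C[i-1]) for i in range(4)])
M=A([g(572,45),g(608,312),g(668,302),g(636,40)],.028);print("mast",M,M.mean(0),yaw(M[1],M[0]),yaw(M[2],M[3]))
h=lambda x,y:((x-560)/3+450-.3,(y-350)/3+240-.3)
P=A([h(574,450),h(590,482),h(758,403),h(744,373)],.022);print("spacer",P,P.mean(0),yaw(P[0],P[3]),yaw(P[1],P[2]))
print([np.linalg.norm(P[i]-P[i-1]) for i in range(4)])
H=A([h(635,442),h(708,409)],.022);print("holes",H.mean(0),yaw(*H))
# two-view heights of the bars & dial: scene view crop
sc=snapshot("scene")
for n,p in dict(thick=M.mean(0),thin=[.4982,-.1512,.022],spacer=P.mean(0),dial=D[0]).items(): print(n,proj(sc,p))
save(sc,"sc1",(320,240,480,340),5)
```

```text
base [[0.4925 0.174  0.016 ]
 [0.4295 0.2219 0.016 ]
 [0.6146 0.3379 0.016 ]
 [0.5531 0.3953 0.016 ]] 0.9303359693874506 -2.220638163721824 0.07912252740531771
table front [[0.4892 0.1829 0.022 ]
 [0.4424 0.2282 0.022 ]] [0.4658 0.2056 0.022 ] 0.8015548122630358
dial [[0.5204 0.2755 0.118 ]]
zero yaw 0.24312608513016412 needle 0.9701413303208025
case [[ 0.5682 -0.0637  0.012 ]
 [ 0.4074 -0.0792  0.012 ]
 [ 0.4175 -0.1806  0.012 ]
 [ 0.5749 -0.1673  0.012 ]] [ 0.492  -0.1227  0.012 ] 0.096081688021287 0.08415408464694588
[np.float64(0.10387263438441066), np.float64(0.1615349307129975), np.float64(0.10193838602457454), np.float64(0.1580004508704523)]
mast [[ 0.5607 -0.0678  0.028 ]
 [ 0.4123 -0.0822  0.028 ]
 [ 0.4169 -0.1152  0.028 ]
 [ 0.5627 -0.1034  0.028 ]] [ 0.4881 -0.0922  0.028 ] 0.09695536776962305 0.08053373964869412
spacer [[ 0.3912 -0.2765  0.022 ]
 [ 0.3675 -0.287   0.022 ]
 [ 0.422  -0.4162  0.022 ]
 [ 0.4445 -0.4072  0.022 ]] [ 0.4063 -0.3467  0.022 ] -1.1836458940650538 -1.172013953447305
[np.float64(0.14119217924737817), np.float64(0.025882803008886433), np.float64(0.1402001416176051), np.float64(0.02424187866663007)]
holes [ 0.4072 -0.3501  0.022 ] -1.1855207312236054
thick [[343.8798 270.16  ]]
thin [[365.6692 275.9343]]
spacer [[426.3572 316.804 ]]
dial [[237.7157 207.7957]]
```

View pics/sc1.png

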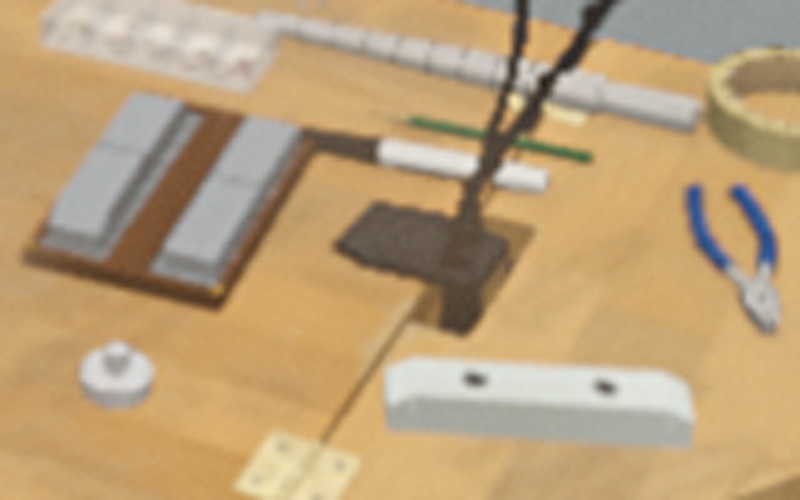

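Top view: comparator at (190,213), column to the upper left, and zero mark pointing about straight up. Case is at (383,230) and spacer at (485,265). In the scene crop, the left-bay bar has the taller end face, so it is the thick master. The two views agree on heights. Next I move over the thick master.

Emit:
jog_arm(
  commands=[
    [55, 1.7, 3.5, 0, -0.034],
    [55, 1.7, 3.5, 0, -0.034],
    [55, 1.7, 3.5, 0, -0.034],
    [55, 1.7, 3.5, 0, -0.034],
    [55, 1.7, 3.5, 0, -0.034],
    [55, 1.7, 3.5, 0, -0.034],
    [55, 1.7, 3.5, 0, -0.034],
    [55, 1.5, 3.5, 0, -0.034],
  ],
)

```text
t: 2.22
tcp_pos: [0.3556, -0.304, 0.2318]
tool_rot: [0.999, 0.032, -0.0, 0.006]
force: [0.1, -0.0, 0.3]
finger_gap: 0.549
```

Emit:
jog_arm(
  commands=[
    [55, 1.4, 3.5, -1.5, 0.013],
    [55, 1.4, 3.5, -1.5, 0.013],
    [55, 1.6, 3.5, -1.5, 0],
    [55, 1.6, 3.5, -1.5, 0],
    [55, 1.6, 3.5, -2, 0],
    [55, 1.6, 3.5, -2, 0],
    [55, 0, 0, -2, 0],
    [55, 0, 0, 0, 0],
  ],
)

```text
t: 2.88
tcp_pos: [0.4519, -0.0865, 0.1159]
tool_rot: [0.999, 0.049, 0.006, 0.011]
force: [-1.5, 0.8, -0.4]
finger_gap: 0.547
```

Run:
```python
from h import *
s=snapshot("scene"); save(s,"sc2",(290,200,450,320),5)
t=manip.sense();print(t["tcp_pos"],t["tool_rot"],t["q"]); print(models.pinpoint(s,"master_thick")[:1])
```

```text
[ 0.45240719 -0.08708274  0.11716526] [0.99875078 0.04811296 0.00710455 0.01146919] [-0.42423437  0.50181326  1.95743012 -0.02278911  0.65938279  1.06814192]
[{'centre': [0.4897, -0.0872, 0.0053], 'score': 0.7}]
```

View pics/sc2.png

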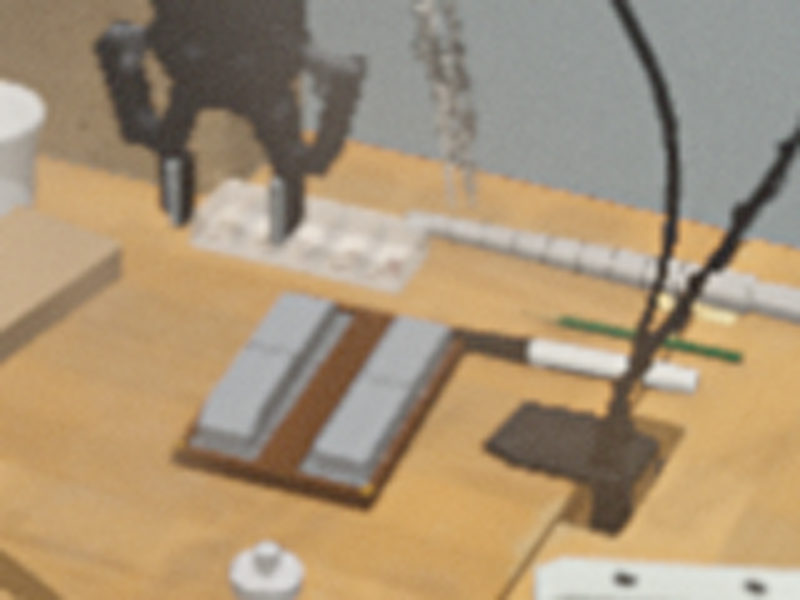

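The gripper is above and behind the case at crop (230,130). The case and bars are undisturbed and the lamp stems are clear. Next I descend.

Emit:
jog_arm(
  commands=[
    [55, -0.4, -0.6, -1, 0],
    [55, 0, 0, -2, 0],
    [55, 0, 0, -2, 0],
    [55, 0, 0, 0, 0],
  ],
)

```text
t: 3.32
tcp_pos: [0.4535, -0.1013, 0.0729]
tool_rot: [0.999, 0.044, 0.015, 0.016]
force: [-0.7, -0.4, 1.0]
finger_gap: 0.547
```

Emit:
jog_arm(
  commands=[
    [55, -0.5, 0.8, 0, 0.01],
    [55, 0, 0, 0, 0],
    [55, 0, 0, 0, 0],
  ],
)

```text
t: 3.57
tcp_pos: [0.4496, -0.0964, 0.0762]
tool_rot: [0.999, 0.047, 0.017, 0.018]
force: [0.8, -0.5, 0.6]
finger_gap: 0.553
```

```bash
cat >> h.py <<'E'
from scipy.spatial.transform import Rotation as R
def st():
    t=manip.sense();r=R.from_quat(t["tool_rot"]).as_matrix()
    print("t",round(t["t"],2),"pos",t["tcp_pos"].round(4) if hasattr(t["tcp_pos"],'round') else t["tcp_pos"],"yaw",round(float(np.arctan2(r[1,0],r[0,0])),3),"z",r[:,2].round(4),"F",np.round(t["force"],1),"gap",t["finger_gap"],"qd",np.round(t["qd"],3),"q6",t["q"][5])
    return t
E
python3 -c "
from h import *
st()"
```

```text
t 3.57 pos [ 0.4496 -0.0964  0.0762] yaw 0.094 z [ 0.036  -0.0334 -0.9988] F [ 0.8 -0.5  0.6] gap 0.5532647566352654 qd [-0.005 -0.034  0.022  0.002  0.029 -0.003] q6 1.0571979444127548
```

Emit:
jog_arm(
  commands=[
    [55, -0.1, 0.2, -2, 0],
    [55, 0, 0, -2, 0],
    [55, 0, 0, -1, 0],
    [55, 0, 0, -0.5, 0],
    [55, 0, 0, 0, 0],
  ],
)

```text
t: 3.98
tcp_pos: [0.4533, -0.0972, 0.0264]
tool_rot: [0.998, 0.046, 0.024, 0.021]
force: [-0.0, -0.6, 0.2]
finger_gap: 0.552
```

Emit:
jog_arm(
  commands=[
    [55, -0.3, 0.2, -0.5, 0],
    [55, -0.2, 0.1, -0.5, 0],
    [55, 0, 0, 0, 0],
  ],
)

```text
t: 4.23
tcp_pos: [0.4494, -0.0947, 0.0179]
tool_rot: [0.998, 0.046, 0.026, 0.023]
force: [-0.3, 0.6, -0.2]
finger_gap: 0.547
```

```bash
python3 -c "
from h import *
st();s=snapshot('scene');save(s,'sc3',(310,230,410,305),8)"
```

```text
t 4.23 pos [ 0.4494 -0.0947  0.0179] yaw 0.094 z [ 0.0548 -0.0425 -0.9976] F [-0.3  0.6 -0.2] gap 0.5471451686389368 qd [ 0.002 -0.024 -0.     0.001  0.009 -0.001] q6 1.0805818845229633
```

View pics/sc3.png

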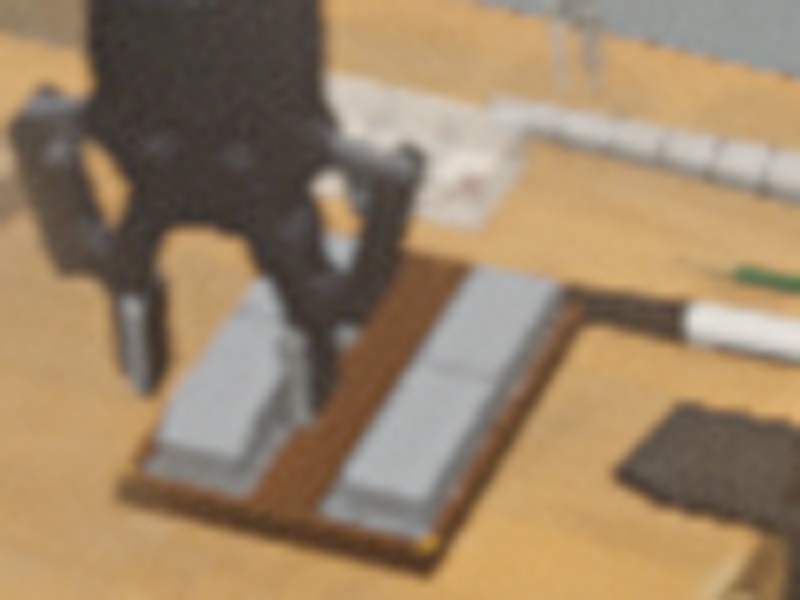

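Emit:
jog_arm(
  commands=[
    [20, 0, 0, 0, 0],
    [20, 0, 0, 0, 0],
    [20, 0, 0, 0, 0],
    [20, 0, 0, 0, 0],
  ],
  squeeze=90,
)

```text
t: 4.62
tcp_pos: [0.4498, -0.0947, 0.0194]
tool_rot: [0.998, 0.047, 0.027, 0.023]
force: [0.0, 0.2, -3.8]
finger_gap: 0.298
```

```bash
python3 -c "
from h import *
st()"
```

```text
t 4.62 pos [ 0.4498 -0.0947  0.0194] yaw 0.095 z [ 0.0564 -0.0434 -0.9975] F [ 0.   0.2 -3.8] gap 0.2975738876754227 qd [ 0.    -0.003 -0.001  0.002  0.002 -0.   ] q6 1.0801912313889415
```

Emit:
jog_arm(
  commands=[
    [20, 0, 0, 1, 0],
    [20, 0, 0, 2, 0],
    [20, 0, 0, 3, 0],
    [20, 0, 0, 3, 0],
    [20, 0, 0, 2, 0],
    [20, 0, 0, 0, 0],
  ],
)

```text
t: 5.12
tcp_pos: [0.4443, -0.0924, 0.1293]
tool_rot: [0.999, 0.047, 0.019, 0.019]
force: [1.7, -0.8, -4.3]
finger_gap: 0.296
```

```bash
python3 -c "
from h import *
st()"
```

```text
t 5.12 pos [ 0.4443 -0.0924  0.1293] yaw 0.095 z [ 0.0406 -0.0361 -0.9985] F [ 1.7 -0.8 -4.3] gap 0.29570611403406466 qd [-0.001  0.032  0.025 -0.001 -0.027  0.002] q6 1.055182462040678
```

Emit:
jog_arm(
  commands=[
    [20, -0.3, 2.9, 0.2, 0.1],
    [20, -0.3, 2.9, 0.2, 0.104],
    [20, -0.4, 2.9, 0.2, 0.104],
    [20, -0.4, 2.9, 0.2, 0.104],
    [20, -0.4, 2.9, 0.2, 0.104],
    [20, -0.4, 2.9, 0, 0.104],
    [20, -0.4, 2.9, 0, 0.104],
    [20, -0.2, 2.5, 0, 0.104],
  ],
)

```text
t: 5.78
tcp_pos: [0.4111, 0.1382, 0.132]
tool_rot: [0.89, 0.456, 0.022, 0.008]
force: [0.1, 0.1, -4.5]
finger_gap: 0.296
```

Emit:
jog_arm(
  commands=[
    [20, 0, 0, 0, 0],
    [20, 0, 0, 0, 0],
  ],
)

```text
t: 5.95
tcp_pos: [0.4072, 0.1421, 0.1292]
tool_rot: [0.887, 0.461, 0.019, 0.006]
force: [-0.2, -0.4, -5.9]
finger_gap: 0.294
```

```bash
python3 -c "
from h import *
st()
s=snapshot('top');print([models.pinpoint(s,k)[:1] for k in ('master_thick','dial_top','bezel_zero','comparator','stop_face')])"
```

```text
t 5.95 pos [0.4072 0.1421 0.1292] yaw 0.958 z [ 0.0386  0.0061 -0.9992] F [-0.2 -0.4 -5.9] gap 0.29357125257007155 qd [ 0.047  0.03   0.016  0.018 -0.009 -0.012] q6 0.6817648899614654
[[{'centre': [0.3333, -0.1672, 0.003], 'score': 0.71}], [{'centre': [0.5224, 0.2775, 0.12], 'score': 0.69}], [{'centre': [0.5439, 0.2833, 0.1155], 'score': 0.59}], [{'centre': [0.5216, 0.2734, 0.0016], 'score': 0.67}], [{'centre': [0.5356, 0.2995, 0.0201], 'score': 0.78}]]
```

Emit:
jog_arm(
  commands=[
    [20, 0.8, 0.2, -1, -0.013],
    [20, 0.8, 0.1, -2, -0.013],
    [20, 0, 0, -2, 0],
    [20, 0, 0, -2, 0],
    [20, 0, 0, -1, 0],
    [20, 0, 0, 0, 0],
    [20, 0, 0, 0, 0],
  ],
)

```text
t: 6.83
tcp_pos: [0.4323, 0.1381, 0.049]
tool_rot: [0.898, 0.44, 0.025, 0.009]
force: [0.5, 0.3, -3.9]
finger_gap: 0.294
```

```bash
cat >> h.py <<'E'
O=np.array([.522,.277]);Y=.93
def comp(t):
    d=np.array(t["tcp_pos"][:2])-O;c,s=np.cos(Y),np.sin(Y);print("comp",(d@[c,s]).round(4),(d@[-s,c]).round(4))
E
python3 -c "
from h import *
comp(st())
s=snapshot('scene');save(s,'sc4')
s=snapshot('top');save(s,'top4',(140,160,300,280),5)"
```

```text
t 6.83 pos [0.4323 0.1381 0.049 ] yaw 0.913 z [ 0.0527  0.005  -0.9986] F [ 0.5  0.3 -3.9] gap 0.2935455130001132 qd [-0.019  0.02  -0.004 -0.001 -0.003  0.002] q6 0.7156540514075865
comp -0.165 -0.0111
```

View pics/top4.png

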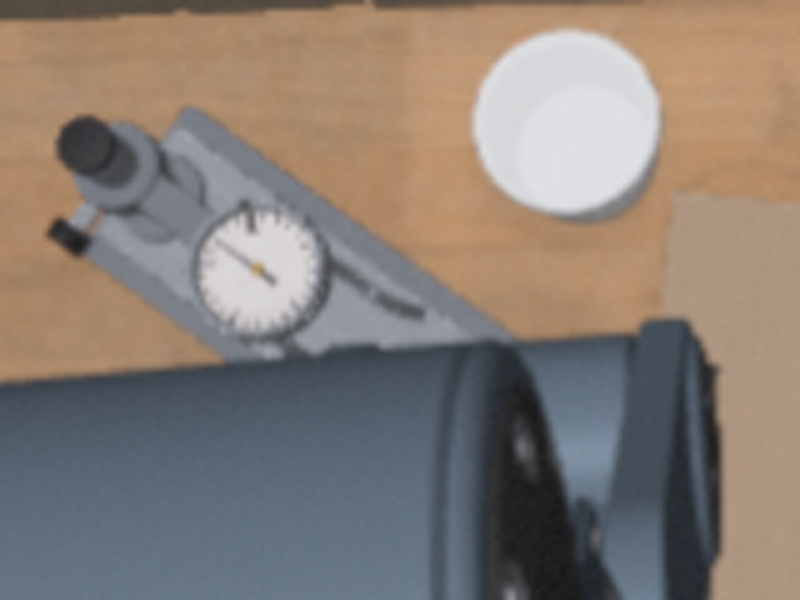

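Emit:
jog_arm(
  commands=[
    [20, -0.4, 0.3, 0, 0.015],
    [20, -0.3, 0.2, 0, 0],
    [20, 0, 0, 0, 0],
    [20, 0, 0, 0, 0],
  ],
)

```text
t: 7.27
tcp_pos: [0.4264, 0.1436, 0.0524]
tool_rot: [0.894, 0.447, 0.028, 0.01]
force: [0.2, 0.7, -4.1]
finger_gap: 0.296
```

```bash
python3 -c "
from h import *
comp(st())"
```

```text
t 7.27 pos [0.4264 0.1436 0.0524] yaw 0.929 z [ 0.0596  0.0064 -0.9982] F [ 0.2  0.7 -4.1] gap 0.29567818832922 qd [ 0.007 -0.018  0.01   0.001  0.003  0.003] q6 0.7123050641113822
comp -0.1641 -0.0031
```

View pics/sc4.png

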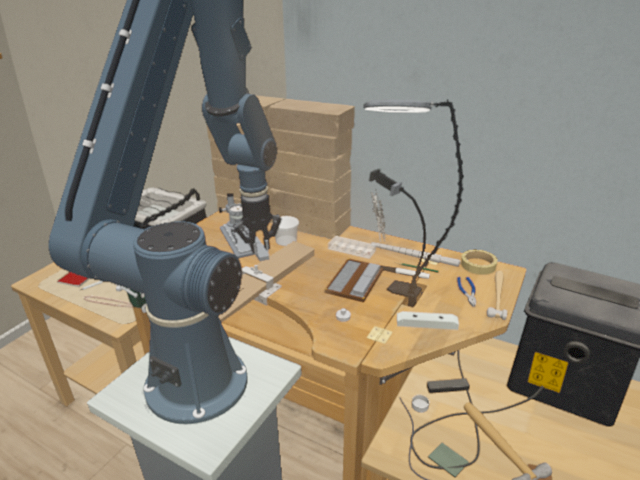

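Emit:
jog_arm(
  commands=[
    [20, -0.2, 0.15, -0.8, 0],
    [20, -0.1, 0.05, -0.6, 0],
    [20, 0, 0, -0.2, 0],
    [20, 0, 0, 0, 0],
    [20, 0, 0, 0, 0],
  ],
)

```text
t: 7.68
tcp_pos: [0.4233, 0.1464, 0.0354]
tool_rot: [0.894, 0.448, 0.029, 0.011]
force: [0.0, 0.1, -3.3]
finger_gap: 0.296
```

```bash
python3 -c "
from h import *
comp(st())
s=snapshot('scene');print([models.pinpoint(s,k)[:1] for k in ('master_thick','comparator')]);save(s,'sc5',(200,180,300,255),8)"
```

```text
t 7.68 pos [0.4233 0.1464 0.0354] yaw 0.93 z [ 0.0613  0.0066 -0.9981] F [ 0.   0.1 -3.3] gap 0.2963057023574903 qd [ 0.001  0.014 -0.001 -0.001 -0.006 -0.   ] q6 0.7184422168491345
comp -0.1637 0.0011
[[{'centre': [0.4463, 0.1796, 0.0237], 'score': 0.51}], [{'centre': [0.5175, 0.2816, 0.0002], 'score': 0.92}]]
```

View pics/sc5.png

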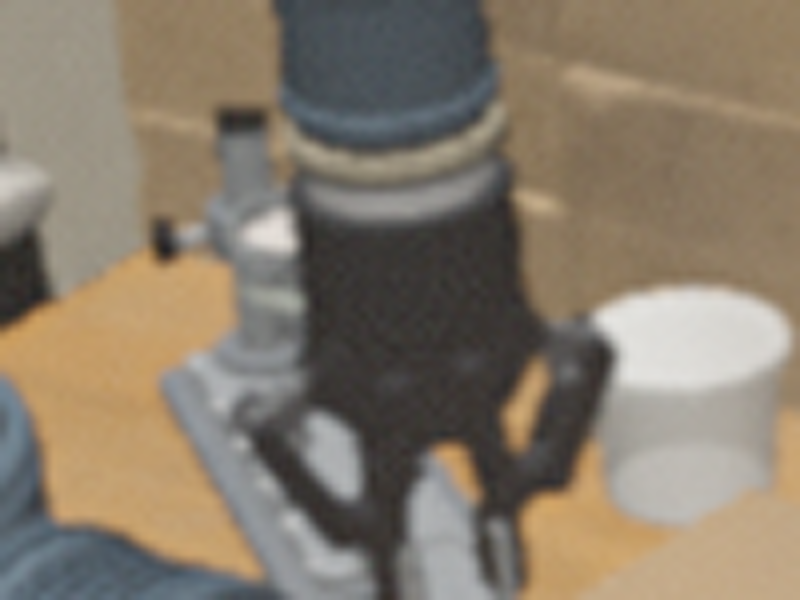

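Emit:
jog_arm(
  commands=[
    [20, 0.6, 0.8, 0, 0],
    [20, 0.9, 1.2, 0, 0],
    [20, 0.6, 0.8, 0, 0],
    [20, 0, 0, 0, 0],
    [20, 0, 0, 0, 0],
  ],
)

```text
t: 8.25
tcp_pos: [0.447, 0.1767, 0.0363]
tool_rot: [0.894, 0.447, 0.03, 0.011]
force: [0.1, 0.7, -4.4]
finger_gap: 0.295
```

```bash
python3 -c "
from h import *
comp(st())"
```

```text
t 8.25 pos [0.447  0.1767 0.0363] yaw 0.929 z [ 0.0636  0.0071 -0.998 ] F [ 0.1  0.7 -4.4] gap 0.29486284829026205 qd [ 0.019  0.001 -0.028  0.004 -0.     0.008] q6 0.7923930606111026
comp -0.1252 0.0002
```

Emit:
jog_arm(
  commands=[
    [20, 0.6, 0.8, -0.15, 0],
    [20, 0.6, 0.8, 0, 0],
    [20, 0.3, 0.4, 0, 0],
    [20, 0, 0, 0, 0],
    [20, 0, 0, 0, 0],
  ],
)

```text
t: 8.67
tcp_pos: [0.4612, 0.1977, 0.0345]
tool_rot: [0.894, 0.447, 0.028, 0.011]
force: [-0.6, -3.6, -2.5]
finger_gap: 0.294
```

```bash
python3 -c "
from h import *
comp(st())"
```

```text
t 8.67 pos [0.4612 0.1977 0.0345] yaw 0.929 z [ 0.0591  0.0054 -0.9982] F [-0.6 -3.6 -2.5] gap 0.29420015308232916 qd [ 0.003  0.003 -0.007 -0.007  0.014  0.01 ] q6 0.8391936100810878
comp -0.1 0.0013
```

Emit:
jog_arm(
  commands=[
    [20, 0.4, 0.5, 0, 0],
    [20, 0.3, 0.4, 0, 0],
    [20, 0.2, 0.25, 0, 0],
    [20, 0.1, 0.1, 0, 0],
  ],
)

```text
t: 9.0
tcp_pos: [0.4687, 0.2086, 0.0343]
tool_rot: [0.894, 0.446, 0.024, 0.01]
force: [-1.7, -3.4, -2.0]
finger_gap: 0.296
```

```bash
python3 -c "
from h import *
comp(st())"
```

```text
t 9.0 pos [0.4687 0.2086 0.0343] yaw 0.926 z [ 0.053   0.0031 -0.9986] F [-1.7 -3.4 -2. ] gap 0.2956809996913867 qd [ 0.014  0.007 -0.033 -0.005  0.039  0.022] q6 0.8644270453224095
comp -0.0867 0.0018
```

Emit:
jog_arm(
  commands=[
    [20, 0.2, 0.3, 0, 0],
    [20, 0.2, 0.3, 0, 0],
    [20, 0.2, 0.3, 0, 0],
  ],
)

```text
t: 9.25
tcp_pos: [0.4694, 0.2129, 0.0336]
tool_rot: [0.895, 0.446, 0.016, 0.011]
force: [-2.9, -23.0, 2.3]
finger_gap: 0.292
```

```bash
python3 -c "
from h import *
comp(st());s=snapshot('top');print([models.pinpoint(s,k)[:1] for k in ('bezel_zero','needle_tip','dial_top')]);save(s,'top6',(150,170,230,230),10)"
```

```text
t 9.25 pos [0.4694 0.2129 0.0336] yaw 0.925 z [ 0.0393 -0.0051 -0.9992] F [ -2.9 -23.    2.3] gap 0.29215101981630903 qd [ 0.032  0.019 -0.061 -0.067  0.132  0.092] q6 0.8855263993516402
comp -0.0829 0.0038
[[{'centre': [0.5452, 0.2809, 0.1144], 'score': 0.53}], [{'centre': [0.501, -0.1509, 0.0115], 'score': 0.56}], [{'centre': [0.5251, 0.2773, 0.1212], 'score': 0.68}]]
```

Emit:
jog_arm(
  commands=[
    [20, 0, 0, 0, 0],
    [60, 0, 0, 0, 0],
    [60, 0, 0, 0, 0],
    [60, 0, 0, 0, 0],
    [60, 0, 0, 0, 0],
    [60, 0, 0, 0, 0],
  ],
)

```text
t: 9.95
tcp_pos: [0.4747, 0.2144, 0.0357]
tool_rot: [0.895, 0.445, 0.023, 0.012]
force: [-0.0, -0.4, -0.4]
finger_gap: 0.599
```

```bash
python3 -c "
from h import *
comp(st());s=snapshot('top');save(s,'top6',(150,170,230,230),10);s=snapshot('scene');print([models.pinpoint(s,k)[:1] for k in ('master_thick','comparator')])"
```

```text
t 9.95 pos [0.4747 0.2144 0.0357] yaw 0.923 z [ 5.120e-02 -8.000e-04 -9.987e-01] F [-0.  -0.4 -0.4] gap 0.5987728251951843 qd [ 0.009 -0.003 -0.009  0.005 -0.003 -0.002] q6 0.8849476558570559
comp -0.0784 0.0005
[[{'centre': [0.492, 0.2459, 0.0199], 'score': 0.74}], [{'centre': [0.5209, 0.2796, -0.0007], 'score': 0.95}]]
```

View pics/top6.png

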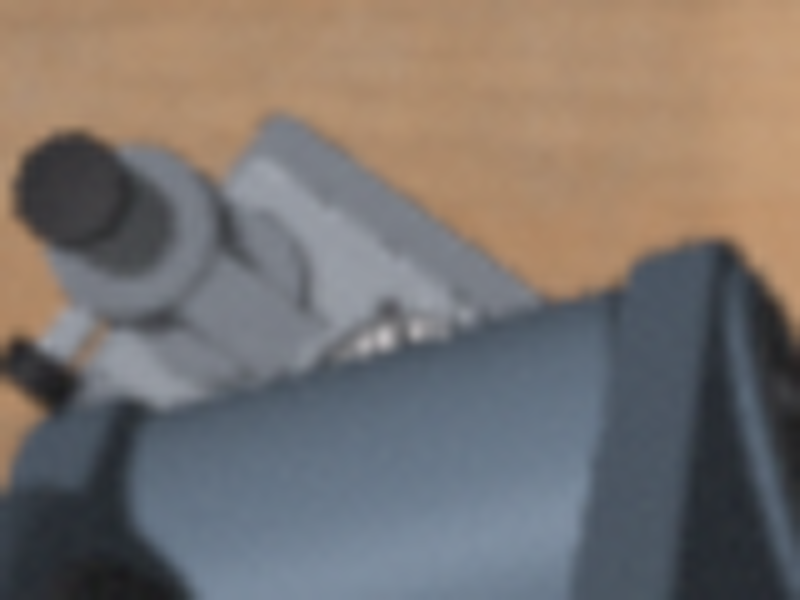

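Emit:
jog_arm(
  commands=[
    [60, -0.6, -0.8, 0.5, 0],
    [60, -1.2, -1.6, 1.5, 0],
    [60, -1.5, -2, 2.5, 0],
    [60, -0.9, -1.2, 3, 0],
    [80, 0, 0, 3, 0],
    [80, 0, 0, 3, 0],
    [80, 0, 0, 1, 0],
    [80, 0, 0, 0, 0],
  ],
)

```text
t: 10.82
tcp_pos: [0.4225, 0.1526, 0.185]
tool_rot: [0.895, 0.445, 0.018, 0.01]
force: [1.1, 0.6, 0.6]
finger_gap: 0.803
```

```bash
cat >> h.py <<'E'
def dial(s,c=(.522,.277)):
    im=cv2.cvtColor(s["image"],cv2.COLOR_RGB2GRAY).astype(np.float32)
    a=np.arange(-180,180,4)
    for nm,rs in (("needle",np.arange(.007,.015,.001)),("mark",np.arange(.017,.023,.001)),("rim",np.arange(.025,.029,.001))):
        v=np.zeros(len(a))
        P=np.array([[c[0]+r*np.cos(np.radians(k)),c[1]+r*np.sin(np.radians(k)),.118] for k in a for r in rs])
        uv=proj(s,P).astype(np.float32).reshape(len(a),len(rs),2)
        v=cv2.remap(im,uv[...,0].copy(),uv[...,1].copy(),cv2.INTER_CUBIC).mean(1)
        o=np.argsort(v)[:9]; print(nm,"min at comparator-angle:",[(round(float(np.radians(a[i])-Y),2),int(v[i])) for i in o],"med",int(np.median(v)))
E
python3 -c "
from h import *
comp(st());s=snapshot('top');dial(s);print([models.pinpoint(s,k)[:1] for k in ('bezel_zero','needle_tip','dial_top')]);save(s,'top7',(150,170,230,230),10)"
```

```text
t 10.82 pos [0.4225 0.1526 0.185 ] yaw 0.923 z [ 0.0407 -0.0027 -0.9992] F [1.1 0.6 0.6] gap 0.802833688184938 qd [-0.013 -0.038  0.015  0.    -0.003 -0.008] q6 0.7556984795053381
comp -0.1592 0.0054
needle min at comparator-angle: [(-1.49, 157), (-1.42, 158), (-1.56, 171), (-1.35, 173), (1.72, 174), (1.79, 176), (1.65, 178), (1.86, 182), (1.58, 184)] med 213
mark min at comparator-angle: [(2.07, 82), (2.0, 82), (2.14, 83), (-4.0, 83), (-3.79, 83), (-3.93, 83), (-4.07, 83), (-3.72, 84), (-3.86, 84)] med 196
rim min at comparator-angle: [(-3.16, 79), (1.51, 79), (1.58, 82), (-3.23, 82), (1.44, 85), (1.65, 85), (-3.3, 85), (-3.09, 86), (-3.37, 87)] med 121
[[{'centre': [0.5465, 0.2832, 0.1163], 'score': 0.58}], [], [{'centre': [0.5215, 0.277, 0.1185], 'score': 0.89}]]
```

```bash
python3 -c "
from h import *
s=snapshot('top')
im=cv2.cvtColor(s['image'],cv2.COLOR_RGB2GRAY).astype(np.float32)
a=np.arange(-15,55,3)
for rs in ((.013,.015),(.015,.018),(.018,.021),(.025,.027),(.027,.03)):
  P=np.array([[.522+r*np.cos(np.radians(k)),.277+r*np.sin(np.radians(k)),.118] for k in a for r in np.linspace(*rs,4)])
  uv=proj(s,P).astype(np.float32).reshape(len(a),-1,2)
  v=cv2.remap(im,uv[...,0].copy(),uv[...,1].copy(),cv2.INTER_CUBIC).mean(1)
  print(rs,dict(zip(a.tolist(),v.astype(int).tolist())))
"
```

```text
(0.013, 0.015) {-15: 215, -12: 216, -9: 214, -6: 208, -3: 202, 0: 194, 3: 181, 6: 171, 9: 168, 12: 173, 15: 183, 18: 196, 21: 205, 24: 211, 27: 214, 30: 214, 33: 214, 36: 214, 39: 214, 42: 214, 45: 214, 48: 214, 51: 214, 54: 214}
(0.015, 0.018) {-15: 215, -12: 214, -9: 213, -6: 207, -3: 202, 0: 194, 3: 166, 6: 134, 9: 121, 12: 133, 15: 158, 18: 181, 21: 198, 24: 208, 27: 210, 30: 212, 33: 213, 36: 212, 39: 211, 42: 212, 45: 213, 48: 213, 51: 213, 54: 212}
(0.018, 0.021) {-15: 215, -12: 209, -9: 199, -6: 186, -3: 186, 0: 194, 3: 168, 6: 126, 9: 113, 12: 129, 15: 161, 18: 188, 21: 195, 24: 188, 27: 193, 30: 205, 33: 207, 36: 204, 39: 200, 42: 201, 45: 207, 48: 211, 51: 209, 54: 204}
(0.025, 0.027) {-15: 138, -12: 146, -9: 147, -6: 148, -3: 148, 0: 144, 3: 137, 6: 125, 9: 102, 12: 89, 15: 96, 18: 113, 21: 126, 24: 131, 27: 131, 30: 131, 33: 128, 36: 127, 39: 126, 42: 124, 45: 123, 48: 121, 51: 121, 54: 119}
(0.027, 0.03) {-15: 128, -12: 142, -9: 150, -6: 155, -3: 156, 0: 153, 3: 149, 6: 141, 9: 128, 12: 119, 15: 122, 18: 135, 21: 146, 24: 151, 27: 148, 30: 149, 33: 148, 36: 142, 39: 133, 42: 132, 45: 133, 48: 135, 51: 136, 54: 136}
```

Emit:
jog_arm(
  commands=[
    [100, 1.5, 1.8, 0, 0],
    [100, 2.2, 2.8, 0, 0],
    [100, 2.2, 2.8, 0, 0],
    [100, 2, 2.5, 0, 0],
    [100, 1, 1.2, 0, 0],
    [100, 0, 0, 0, 0],
    [100, 0, 0, 0, 0],
  ],
)

```text
t: 11.65
tcp_pos: [0.5064, 0.2677, 0.169]
tool_rot: [0.895, 0.445, 0.002, 0.006]
force: [-0.3, 0.2, -0.4]
finger_gap: 0.997
```

```bash
python3 -c "
from h import *
comp(st())"
```

```text
t 11.65 pos [0.5064 0.2677 0.169 ] yaw 0.923 z [ 0.0087 -0.0092 -0.9999] F [-0.3  0.2 -0.4] gap 0.9965248598714312 qd [ 0.018  0.044 -0.017  0.004 -0.008  0.002] q6 0.9530928538833701
comp -0.0168 0.007
```

Emit:
jog_arm(
  commands=[
    [100, 0.8, 0.5, 0, 0],
    [100, 0.6, 0.3, 0, 0],
    [100, 0, 0, -1, 0],
    [100, 0, 0, -1.5, 0],
    [100, 0, 0, -1, 0],
    [100, 0, 0, 0, 0],
    [100, 0, 0, 0, 0],
  ],
)

```text
t: 12.23
tcp_pos: [0.5171, 0.2718, 0.1278]
tool_rot: [0.896, 0.444, -0.004, 0.006]
force: [-0.2, -0.9, -0.4]
finger_gap: 1.0
```

```bash
python3 -c "
from h import *
comp(st())"
```

```text
t 12.23 pos [0.5171 0.2718 0.1278] yaw 0.92 z [-0.0015 -0.0132 -0.9999] F [-0.2 -0.9 -0.4] gap 0.9999953146742464 qd [-0.007  0.018  0.024 -0.002 -0.007 -0.   ] q6 0.9597690650762014
comp -0.0071 0.0008
```

Emit:
jog_arm(
  commands=[
    [100, 0.3, 0.35, -0.5, 0],
    [100, 0.2, 0.2, -1, 0],
    [100, 0, 0, -1, 0],
    [100, 0, 0, 0, 0],
    [100, 0, 0, 0, 0],
  ],
)

```text
t: 12.65
tcp_pos: [0.5231, 0.2775, 0.1012]
tool_rot: [0.896, 0.443, -0.003, 0.006]
force: [0.2, 0.1, -0.1]
finger_gap: 0.999
```

```bash
python3 -c "
from h import *
comp(st());s=snapshot('scene');save(s,'sc8',(190,150,290,225),8)"
```

```text
t 12.65 pos [0.5231 0.2775 0.1012] yaw 0.919 z [-0.     -0.0128 -0.9999] F [ 0.2  0.1 -0.1] gap 0.9993080086175452 qd [ 0.002  0.02   0.014  0.    -0.008  0.   ] q6 0.9677499913079368
comp 0.0011 -0.0006
```

Emit:
jog_arm(
  commands=[
    [100, -0.1, 0, -0.4, 0],
    [60, 0, 0, 0, 0],
    [60, 0, 0, 0, 0],
    [60, 0, 0, 0, 0],
    [60, 0, 0, 0, 0],
  ],
  squeeze=25,
)

```text
t: 13.12
tcp_pos: [0.5211, 0.2781, 0.0976]
tool_rot: [0.896, 0.443, -0.003, 0.005]
force: [2.0, -0.4, -4.7]
finger_gap: 0.671
```

```bash
python3 -c "
from h import *
comp(st())"
```

```text
t 13.12 pos [0.5211 0.2781 0.0976] yaw 0.918 z [-0.0012 -0.0117 -0.9999] F [ 2.  -0.4 -4.7] gap 0.6711430250497707 qd [ 0.     0.001  0.001  0.005 -0.001  0.001] q6 0.96858877672552
comp 0.0003 0.0014
```

Gripped on the rim at about 57 mm. Next I turn it by about −0.7.

Emit:
jog_arm(
  commands=[
    [60, 0, 0, 0, -0.1],
    [60, 0, 0, 0, -0.1],
    [60, 0, 0, 0, -0.1],
    [60, 0, 0, 0, -0.1],
    [60, 0, 0, 0, -0.1],
    [60, 0, 0, 0, -0.1],
    [60, 0, 0, 0, 0],
    [60, 0, 0, 0, 0],
  ],
)

```text
t: 13.78
tcp_pos: [0.5205, 0.2789, 0.0976]
tool_rot: [0.989, 0.145, -0.004, 0.003]
force: [-0.0, -0.1, -2.0]
finger_gap: 0.665
```

```bash
python3 -c "
from h import *
comp(st())"
```

```text
t 13.78 pos [0.5205 0.2789 0.0976] yaw 0.291 z [-0.0077 -0.0065 -0.9999] F [-0.  -0.1 -2. ] gap 0.6645043088941527 qd [-0.002 -0.001  0.    -0.001 -0.001  0.013] q6 1.5877880910487925
comp 0.0006 0.0024
```

Emit:
jog_arm(
  commands=[
    [60, 0, 0, 0, -0.07],
    [60, 0, 0, 0, -0.01],
    [60, 0, 0, 0, 0],
    [100, 0, 0, 0, 0],
    [100, 0, 0, 0, 0],
    [100, 0, 0, 0, 0],
    [100, 0, 0, 0, 0],
  ],
)

```text
t: 14.37
tcp_pos: [0.5211, 0.2788, 0.0981]
tool_rot: [0.994, 0.111, -0.003, 0.003]
force: [0.2, -0.7, 0.4]
finger_gap: 1.001
```

Emit:
jog_arm(
  commands=[
    [100, 0, 0, 1, 0],
    [100, 0, 0, 2, 0],
    [100, 0, 0, 3, 0],
    [100, 0, 0, 3, 0],
    [80, -2.4, -3, 1, 0.1],
    [60, -2.4, -3, 0, 0.1],
    [55, -2.4, -3, 0, 0.1],
    [55, -1.5, -1.8, 0, 0.1],
  ],
)

```text
t: 15.03
tcp_pos: [0.4376, 0.1713, 0.2079]
tool_rot: [0.948, 0.318, 0.005, 0.004]
force: [0.8, -0.1, -0.1]
finger_gap: 0.552
```

```bash
cat >> h.py <<'E'
def ang(s,lo,hi,rings):
    im=cv2.cvtColor(s['image'],cv2.COLOR_RGB2GRAY).astype(np.float32);a=np.arange(lo,hi,3)
    for rs in rings:
        P=np.array([[.522+r*np.cos(np.radians(k)),.277+r*np.sin(np.radians(k)),.118] for k in a for r in np.linspace(*rs,4)])
        uv=proj(s,P).astype(np.float32).reshape(len(a),-1,2)
        v=cv2.remap(im,uv[...,0].copy(),uv[...,1].copy(),cv2.INTER_CUBIC).mean(1)
        print(rs,dict(zip(a.tolist(),v.astype(int).tolist())))
E
python3 -c "
from h import *
comp(st());s=snapshot('top');ang(s,-60,15,((.006,.012),(.015,.018),(.018,.021),(.025,.027)));save(s,'top9',(150,170,230,230),10)
print([models.pinpoint(s,k)[:1] for k in ('bezel_zero','needle_tip')])"
```

```text
t 15.03 pos [0.4376 0.1713 0.2079] yaw 0.648 z [ 0.0121 -0.0046 -0.9999] F [ 0.8 -0.1 -0.1] gap 0.5521100217294175 qd [-0.408 -0.352  0.546  0.035 -0.305 -1.674] q6 1.065808987588151
comp -0.1352 0.0045
(0.006, 0.012) {-60: 116, -57: 115, -54: 115, -51: 115, -48: 115, -45: 115, -42: 115, -39: 115, -36: 114, -33: 114, -30: 114, -27: 114, -24: 114, -21: 114, -18: 114, -15: 114, -12: 114, -9: 114, -6: 113, -3: 113, 0: 113, 3: 114, 6: 114, 9: 115, 12: 115}
(0.015, 0.018) {-60: 115, -57: 115, -54: 114, -51: 112, -48: 112, -45: 113, -42: 113, -39: 113, -36: 113, -33: 111, -30: 110, -27: 110, -24: 110, -21: 110, -18: 109, -15: 108, -12: 108, -9: 108, -6: 109, -3: 109, 0: 109, 3: 109, 6: 108, 9: 108, 12: 107}
(0.018, 0.021) {-60: 115, -57: 114, -54: 113, -51: 112, -48: 112, -45: 112, -42: 111, -39: 111, -36: 110, -33: 109, -30: 108, -27: 108, -24: 108, -21: 107, -18: 107, -15: 106, -12: 106, -9: 106, -6: 106, -3: 106, 0: 107, 3: 107, 6: 107, 9: 106, 12: 105}
(0.025, 0.027) {-60: 112, -57: 112, -54: 112, -51: 110, -48: 110, -45: 110, -42: 108, -39: 106, -36: 106, -33: 106, -30: 105, -27: 104, -24: 103, -21: 103, -18: 102, -15: 101, -12: 100, -9: 99, -6: 98, -3: 98, 0: 98, 3: 98, 6: 97, 9: 98, 12: 98}
[[], []]
```

Emit:
jog_arm(
  commands=[
    [55, -1.2, -1.6, 0, 0.1],
    [55, -0.6, -0.9, 0, 0.08],
    [55, 0, -0.4, 0, 0.05],
    [55, 0, 0, 0, 0],
  ],
)

```text
t: 15.52
tcp_pos: [0.4268, 0.1444, 0.2108]
tool_rot: [0.905, 0.425, 0.012, 0.004]
force: [0.3, -0.6, 0.4]
finger_gap: 0.549
```

```bash
python3 -c "
from h import *
comp(st());s=snapshot('top');ang(s,-60,15,((.006,.012),(.015,.018),(.018,.021),(.025,.027)));ang(s,110,190,((.004,.01),));save(s,'top9',(150,170,230,230),10)
print([models.pinpoint(s,k)[:1] for k in ('bezel_zero','needle_tip')])"
```

```text
t 15.52 pos [0.4268 0.1444 0.2108] yaw 0.877 z [ 0.0243  0.0026 -0.9997] F [ 0.3 -0.6  0.4] gap 0.5487101044229418 qd [ 0.013 -0.002 -0.022  0.009  0.003  0.048] q6 0.7700839260065598
comp -0.1632 -0.0029
(0.006, 0.012) {-60: 84, -57: 83, -54: 82, -51: 82, -48: 84, -45: 86, -42: 88, -39: 91, -36: 91, -33: 93, -30: 98, -27: 107, -24: 117, -21: 127, -18: 133, -15: 137, -12: 139, -9: 141, -6: 141, -3: 142, 0: 142, 3: 141, 6: 141, 9: 141, 12: 140}
(0.015, 0.018) {-60: 90, -57: 106, -54: 127, -51: 148, -48: 164, -45: 167, -42: 156, -39: 133, -36: 112, -33: 109, -30: 125, -27: 155, -24: 183, -21: 201, -18: 207, -15: 208, -12: 211, -9: 211, -6: 209, -3: 210, 0: 213, 3: 213, 6: 213, 9: 212, 12: 211}
(0.018, 0.021) {-60: 115, -57: 139, -54: 155, -51: 170, -48: 187, -45: 201, -42: 194, -39: 161, -36: 122, -33: 110, -30: 132, -27: 164, -24: 186, -21: 189, -18: 183, -15: 189, -12: 201, -9: 198, -6: 183, -3: 187, 0: 203, 3: 210, 6: 207, 9: 198, 12: 191}
(0.025, 0.027) {-60: 134, -57: 140, -54: 139, -51: 139, -48: 141, -45: 134, -42: 133, -39: 139, -36: 129, -33: 113, -30: 101, -27: 110, -24: 135, -21: 148, -18: 145, -15: 147, -12: 148, -9: 144, -6: 139, -3: 137, 0: 146, 3: 144, 6: 137, 9: 135, 12: 132}
(0.004, 0.01) {110: 95, 113: 96, 116: 96, 119: 97, 122: 97, 125: 97, 128: 97, 131: 97, 134: 98, 137: 98, 140: 98, 143: 98, 146: 99, 149: 99, 152: 99, 155: 99, 158: 100, 161: 100, 164: 100, 167: 100, 170: 100, 173: 100, 176: 100, 179: 100, 182: 100, 185: 100, 188: 100}
[[{'centre': [0.5392, 0.2671, 0.1135], 'score': 0.44}], []]
```

Emit:
jog_arm(
  commands=[
    [55, -1.2, -1.8, -1, 0.03],
    [55, -0.6, -1.4, -1, 0.02],
    [55, 0, 0, 0, 0],
  ],
)

```text
t: 15.92
tcp_pos: [0.4118, 0.1147, 0.1909]
tool_rot: [0.894, 0.448, 0.014, 0.004]
force: [-0.6, -0.3, 0.4]
finger_gap: 0.549
```

```bash
python3 -c "
from h import *
comp(st());s=snapshot('top');ang(s,-60,15,((.006,.01),(.008,.013),(.015,.018),(.018,.021)));ang(s,110,190,((.004,.01),));save(s,'top9',(160,180,220,225),13)
print([models.pinpoint(s,k)[:1] for k in ('bezel_zero','needle_tip')])"
```

```text
t 15.92 pos [0.4118 0.1147 0.1909] yaw 0.929 z [ 0.0294  0.0053 -0.9996] F [-0.6 -0.3  0.4] gap 0.5487081693239207 qd [ 0.04  -0.009 -0.041  0.021  0.024  0.052] q6 0.6425821734832173
comp -0.196 -0.0087
(0.006, 0.01) {-60: 211, -57: 210, -54: 208, -51: 205, -48: 200, -45: 193, -42: 183, -39: 173, -36: 163, -33: 157, -30: 156, -27: 160, -24: 169, -21: 179, -18: 190, -15: 199, -12: 207, -9: 211, -6: 213, -3: 214, 0: 214, 3: 215, 6: 215, 9: 215, 12: 215}
(0.008, 0.013) {-60: 213, -57: 214, -54: 214, -51: 212, -48: 210, -45: 204, -42: 195, -39: 183, -36: 169, -33: 157, -30: 153, -27: 159, -24: 172, -21: 187, -18: 199, -15: 207, -12: 211, -9: 214, -6: 215, -3: 215, 0: 214, 3: 214, 6: 214, 9: 214, 12: 214}
(0.015, 0.018) {-60: 214, -57: 214, -54: 213, -51: 213, -48: 211, -45: 202, -42: 181, -39: 151, -36: 124, -33: 115, -30: 127, -27: 155, -24: 182, -21: 199, -18: 207, -15: 209, -12: 212, -9: 210, -6: 207, -3: 209, 0: 211, 3: 213, 6: 213, 9: 212, 12: 211}
(0.018, 0.021) {-60: 208, -57: 206, -54: 196, -51: 190, -48: 195, -45: 204, -42: 194, -39: 161, -36: 122, -33: 111, -30: 132, -27: 163, -24: 185, -21: 188, -18: 182, -15: 188, -12: 200, -9: 197, -6: 183, -3: 187, 0: 201, 3: 208, 6: 206, 9: 197, 12: 189}
(0.004, 0.01) {110: 207, 113: 206, 116: 204, 119: 203, 122: 200, 125: 197, 128: 193, 131: 187, 134: 181, 137: 173, 140: 165, 143: 156, 146: 148, 149: 143, 152: 140, 155: 142, 158: 146, 161: 154, 164: 163, 167: 171, 170: 179, 173: 186, 176: 192, 179: 197, 182: 201, 185: 203, 188: 203}
[[{'centre': [0.5411, 0.2676, 0.118], 'score': 0.77}], []]
```

View pics/top9.png

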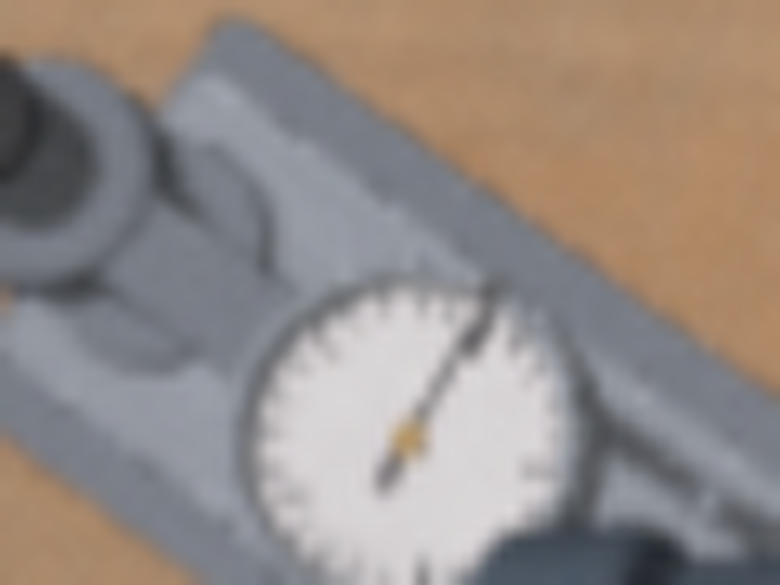

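The mark (crop (475,335)) lies along the needle to within about 3°. Now I take the master back.

Emit:
jog_arm(
  commands=[
    [55, 1, 1.8, -1, 0],
    [55, 1.4, 2.1, -2, 0],
    [55, 1.4, 2.1, -2, 0],
    [55, 0.8, 1.5, -1.5, 0],
    [55, 0, 0, -1, 0],
    [55, 0, 0, 0, 0],
    [55, 0, 0, 0, 0],
  ],
)

```text
t: 16.65
tcp_pos: [0.471, 0.2014, 0.1183]
tool_rot: [0.894, 0.447, 0.025, 0.007]
force: [0.1, 0.1, -0.6]
finger_gap: 0.547
```

```bash
python3 -c "
from h import *
comp(st())"
```

```text
t 16.65 pos [0.471  0.2014 0.1183] yaw 0.928 z [ 0.0513  0.0097 -0.9986] F [ 0.1  0.1 -0.6] gap 0.5473851038957219 qd [ 0.023  0.021 -0.011 -0.001  0.009  0.011] q6 0.829528019668086
comp -0.0911 -0.0043
```

Emit:
jog_arm(
  commands=[
    [55, -0.3, 0.2, -1, 0],
    [55, -0.1, 0, -2, 0],
    [55, 0, 0, -2, 0],
    [55, 0, 0, -1, 0],
    [55, 0, 0, 0, 0],
    [55, 0, 0, 0, 0],
  ],
)

```text
t: 17.15
tcp_pos: [0.4719, 0.2056, 0.0629]
tool_rot: [0.894, 0.446, 0.032, 0.009]
force: [1.0, 0.2, 0.3]
finger_gap: 0.547
```

```bash
python3 -c "
from h import *
comp(st())"
```

```text
t 17.15 pos [0.4719 0.2056 0.0629] yaw 0.926 z [ 0.0645  0.0126 -0.9978] F [1.  0.2 0.3] gap 0.5471830057729656 qd [-0.001 -0.003 -0.004  0.002  0.007  0.004] q6 0.8393740737884493
comp -0.0872 -0.0025
```

Emit:
jog_arm(
  commands=[
    [55, -0.3, 0.1, -1, 0],
    [55, 0, 0, -1, 0],
    [55, 0, 0, -0.6, 0],
    [55, 0, 0, 0, 0],
    [55, 0, 0, 0, 0],
  ],
)

```text
t: 17.57
tcp_pos: [0.473, 0.2071, 0.0406]
tool_rot: [0.895, 0.445, 0.037, 0.01]
force: [-0.1, -0.1, 0.2]
finger_gap: 0.552
```

```bash
python3 -c "
from h import *
comp(st())"
```

```text
t 17.57 pos [0.473  0.2071 0.0406] yaw 0.925 z [ 0.0743  0.0146 -0.9971] F [-0.1 -0.1  0.2] gap 0.5521103261099046 qd [-0.003  0.001 -0.002  0.001  0.001  0.001] q6 0.8438777557204831
comp -0.0854 -0.0025
```

Emit:
jog_arm(
  commands=[
    [55, -0.3, 0.1, -0.7, 0],
    [55, 0, 0, 0, 0],
    [20, 0, 0, 0, 0],
    [20, 0, 0, 0, 0],
    [20, 0, 0, 0, 0],
    [20, 0, 0, 0, 0],
  ],
  squeeze=90,
)

```text
t: 18.07
tcp_pos: [0.4695, 0.2086, 0.0345]
tool_rot: [0.894, 0.446, 0.037, 0.01]
force: [0.7, 0.6, -2.7]
finger_gap: 0.292
```

```bash
python3 -c "
from h import *
comp(st())"
```

```text
t 18.07 pos [0.4695 0.2086 0.0345] yaw 0.926 z [ 0.0747  0.0149 -0.9971] F [ 0.7  0.6 -2.7] gap 0.2916555301525122 qd [ 0.002 -0.001 -0.     0.003  0.002 -0.002] q6 0.8473192627738391
comp -0.0862 0.0012
```

Emit:
jog_arm(
  commands=[
    [20, -0.6, -0.8, 0.1, 0],
    [20, -1.2, -1.6, 0, 0],
    [20, -1.5, -2, 0, 0],
    [20, -1.2, -1.6, 0, 0],
    [20, -0.6, -0.8, 0, 0],
    [20, 0, 0, 0, 0],
  ],
)

```text
t: 18.57
tcp_pos: [0.4188, 0.139, 0.0364]
tool_rot: [0.894, 0.447, 0.041, 0.011]
force: [-0.2, -0.3, -4.2]
finger_gap: 0.294
```

```bash
python3 -c "
from h import *
comp(st())"
```

```text
t 18.57 pos [0.4188 0.139  0.0364] yaw 0.929 z [ 0.0831  0.0168 -0.9964] F [-0.2 -0.3 -4.2] gap 0.2944385782457187 qd [-0.008 -0.003 -0.001  0.001 -0.008  0.01 ] q6 0.6630766027901611
comp -0.1723 0.0002
```

Emit:
jog_arm(
  commands=[
    [20, 0, 0, 1.5, 0],
    [20, 0, 0, 3, 0],
    [20, 0, 0, 3, 0],
    [20, 0.3, -1.2, 2, -0.05],
    [20, 0.4, -2.5, 0, -0.104],
    [20, 0.4, -2.8, 0, -0.104],
    [20, 0.4, -2.8, 0, -0.104],
    [20, 0.4, -2.8, 0, -0.104],
  ],
)

```text
t: 19.23
tcp_pos: [0.4301, 0.0162, 0.1333]
tool_rot: [0.974, 0.223, 0.03, 0.016]
force: [0.8, 0.2, -3.6]
finger_gap: 0.299
```

Emit:
jog_arm(
  commands=[
    [20, 0.4, -2.8, 0, -0.104],
    [20, 0.4, -2.8, 0, -0.104],
    [20, 0.3, -2.2, 0, -0.104],
    [20, 0, -1, 0, -0.05],
    [20, 0, 0, 0, 0],
    [20, 0, 0, 0, 0],
  ],
)

```text
t: 19.73
tcp_pos: [0.4395, -0.0806, 0.1318]
tool_rot: [0.999, 0.03, 0.023, 0.021]
force: [0.2, 0.4, -5.5]
finger_gap: 0.293
```

```bash
python3 -c "
from h import *
st()"
```

```text
t 19.73 pos [ 0.4395 -0.0806  0.1318] yaw 0.061 z [ 0.048  -0.0402 -0.998 ] F [ 0.2  0.4 -5.5] gap 0.29287212984326205 qd [-0.019  0.009  0.003 -0.007  0.009  0.008] q6 1.113059976446668
```

Emit:
jog_arm(
  commands=[
    [20, 0.4, -0.6, 0, 0.02],
    [20, 0.4, -0.5, -1.5, 0.015],
    [20, 0, 0, -2, 0],
    [20, 0, 0, -2, 0],
    [20, 0, 0, -1, 0],
    [20, 0, 0, 0, 0],
    [20, 0, 0, 0, 0],
  ],
)

```text
t: 20.32
tcp_pos: [0.4441, -0.0839, 0.0637]
tool_rot: [0.998, 0.057, 0.02, 0.018]
force: [-0.4, 0.2, -3.8]
finger_gap: 0.294
```

```bash
python3 -c "
from h import *
st()"
```

```text
t 20.32 pos [ 0.4441 -0.0839  0.0637] yaw 0.114 z [ 0.0422 -0.0336 -0.9985] F [-0.4  0.2 -3.8] gap 0.2937097181123148 qd [ 0.021  0.024  0.013  0.003  0.002 -0.007] q6 1.0578488760828044
```

Emit:
jog_arm(
  commands=[
    [20, 0.4, -0.8, 0, -0.015],
    [20, 0.2, -0.4, -0.7, 0],
    [20, 0, 0, -0.7, 0],
    [20, 0, 0, 0, 0],
    [20, 0, 0, 0, 0],
  ],
)

```text
t: 20.73
tcp_pos: [0.4523, -0.0962, 0.0507]
tool_rot: [0.998, 0.051, 0.022, 0.019]
force: [-0.8, -0.2, -4.6]
finger_gap: 0.297
```

```bash
python3 -c "
from h import *
st()"
```

```text
t 20.73 pos [ 0.4523 -0.0962  0.0507] yaw 0.102 z [ 0.0456 -0.036  -0.9983] F [-0.8 -0.2 -4.6] gap 0.296564875974301 qd [-0.004  0.009 -0.001  0.002 -0.004 -0.001] q6 1.0536964308036552
```

Emit:
jog_arm(
  commands=[
    [20, -0.25, 0.15, -1, -0.005],
    [20, -0.1, 0.1, -1, 0],
    [20, 0, 0, -0.3, 0],
    [20, 0, 0, 0, 0],
  ],
)

```text
t: 21.07
tcp_pos: [0.45, -0.0947, 0.0281]
tool_rot: [0.998, 0.048, 0.024, 0.02]
force: [-0.0, 0.2, -4.2]
finger_gap: 0.294
```

```bash
python3 -c "
from h import *
st();s=snapshot('scene');print([models.pinpoint(s,k)[:1] for k in ('master_thick','gauge_case')]);save(s,'sc12',(310,230,410,305),8)"
```

```text
t 21.07 pos [ 0.45   -0.0947  0.0281] yaw 0.096 z [ 0.0489 -0.0378 -0.9981] F [-0.   0.2 -4.2] gap 0.29366302229413266 qd [ 0.002 -0.001  0.     0.001  0.004 -0.001] q6 1.0680258725511875
[[{'centre': [0.4897, -0.0885, 0.0161], 'score': 0.54}], [{'centre': [0.497, -0.1204, -0.0011], 'score': 0.77}]]
```

Emit:
jog_arm(
  commands=[
    [20, 0, 0, -0.5, 0],
    [20, 0, 0, -0.3, 0],
    [20, 0, 0, -0.1, 0],
    [20, 0, 0, 0, 0],
  ],
)

```text
t: 21.55
tcp_pos: [0.4515, -0.0953, 0.0206]
tool_rot: [0.998, 0.048, 0.026, 0.021]
force: [-1.0, -0.9, -2.0]
finger_gap: 0.29
```

```bash
python3 -c "
from h import *
st()"
```

```text
t 21.55 pos [ 0.4515 -0.0953  0.0206] yaw 0.096 z [ 0.0535 -0.04   -0.9978] F [-1.  -0.9 -2. ] gap 0.2902289037342742 qd [ 0.    -0.001  0.002 -0.001 -0.003 -0.   ] q6 1.0708402767888974
```

Emit:
jog_arm(
  commands=[
    [20, 0, 0, -0.15, 0],
    [55, 0, 0, 0, 0],
    [55, 0, 0, 0, 0],
    [55, 0, 0, 0, 0],
    [55, 0, 0, 1, 0],
    [55, 0, 0, 2, 0],
    [55, 0, 0, 3, 0],
    [55, 0, 0, 3, 0],
  ],
)

```text
t: 22.22
tcp_pos: [0.4515, -0.0954, 0.1099]
tool_rot: [0.998, 0.047, 0.025, 0.021]
force: [0.9, 0.2, 0.1]
finger_gap: 0.553
```

```bash
python3 -c "
from h import *
st();s=snapshot('scene');print([models.pinpoint(s,k)[:1] for k in ('master_thick','gauge_case','master_thin','spacer_bar')]);save(s,'sc12',(310,230,410,305),8)"
```

```text
t 22.22 pos [ 0.4515 -0.0954  0.1099] yaw 0.095 z [ 0.0513 -0.0386 -0.9979] F [0.9 0.2 0.1] gap 0.5530981171348324 qd [-1.000e-03 -7.640e-01 -2.470e-01  4.500e-02  1.031e+00 -5.200e-02] q6 1.0529229569792136
[[{'centre': [0.4943, -0.0891, 0.0075], 'score': 0.66}], [{'centre': [0.4982, -0.1213, 0.0004], 'score': 0.98}], [{'centre': [0.4933, -0.1516, 0.0064], 'score': 0.75}], [{'centre': [0.4048, -0.3499, -0.0019], 'score': 0.91}]]
```

Emit:
jog_arm(
  commands=[
    [60, -1.6, -1.2, 0, -0.12],
    [60, -1.5, -2.4, 0, -0.12],
    [60, -1.2, -2.6, 0, -0.12],
    [60, -0.8, -2.6, 0, -0.12],
    [60, -0.5, -2.6, 0, -0.12],
    [60, -0.3, -2.6, 0, -0.12],
    [60, 0, -2.6, 0, -0.12],
    [60, 0, -2.4, 0, -0.12],
  ],
)

```text
t: 23.13
tcp_pos: [0.3822, -0.2823, 0.0986]
tool_rot: [0.901, -0.434, 0.002, 0.023]
force: [0.1, -0.5, 0.5]
finger_gap: 0.599
```

```bash
python3 -c "
from h import *
st()"
```

```text
t 23.13 pos [ 0.3822 -0.2823  0.0986] yaw -0.897 z [-0.0166 -0.0421 -0.999 ] F [ 0.1 -0.5  0.5] gap 0.5985024269436167 qd [-0.436  0.184 -0.43  -0.01   0.34   1.051] q6 1.675513861214146
```

Emit:
jog_arm(
  commands=[
    [60, 0.5, -1.3, 0, -0.1],
    [60, 0.4, -1, 0, -0.1],
    [60, 0, 0, 0, 0],
    [60, 0, 0, 0, 0],
    [60, 0, 0, 0, 0],
  ],
)

```text
t: 23.55
tcp_pos: [0.3887, -0.31, 0.091]
tool_rot: [0.849, -0.528, -0.005, 0.021]
force: [-0.2, -0.4, 0.3]
finger_gap: 0.6
```

```bash
python3 -c "
from h import *
st();s=snapshot('scene');print([models.pinpoint(s,k)[:1] for k in ('spacer_bar',)])
s=snapshot('top');print([models.pinpoint(s,k)[:1] for k in ('master_thick','gauge_case','bezel_zero')])"
```

```text
t 23.55 pos [ 0.3887 -0.31    0.091 ] yaw -1.113 z [-0.0314 -0.0305 -0.999 ] F [-0.2 -0.4  0.3] gap 0.6001616452059331 qd [ 0.004  0.02   0.028  0.003  0.005 -0.024] q6 1.8655619467538063
[[{'centre': [0.4069, -0.3477, 0.0008], 'score': 0.59}]]
[[{'centre': [0.492, -0.092, 0.0059], 'score': 0.83}], [{'centre': [0.4933, -0.1203, 0.002], 'score': 0.69}], [{'centre': [0.5417, 0.2672, 0.1176], 'score': 0.95}]]
```

Emit:
jog_arm(
  commands=[
    [60, 0.1, -0.2, -1, -0.04],
    [60, 0, 0, -2, -0.03],
    [60, 0, 0, -2, 0],
    [60, 0, 0, -1, 0],
    [60, 0, 0, 0, 0],
    [60, 0, 0, 0, 0],
  ],
)

```text
t: 24.35
tcp_pos: [0.392, -0.3119, 0.0329]
tool_rot: [0.83, -0.557, -0.002, 0.022]
force: [1.0, -0.1, -0.3]
finger_gap: 0.602
```

```bash
python3 -c "
from h import *
st()"
```

```text
t 24.35 pos [ 0.392  -0.3119  0.0329] yaw -1.182 z [-0.028  -0.0351 -0.999 ] F [ 1.  -0.1 -0.3] gap 0.6017333679067978 qd [ 0.002  0.012  0.003 -0.003 -0.002 -0.002] q6 1.9567177683151342
```

Emit:
jog_arm(
  commands=[
    [60, -0.1, 0, -1, 0],
    [60, 0, 0, -0.9, 0],
    [60, 0, 0, -0.3, 0],
    [60, 0, 0, 0, 0],
    [60, 0, 0, 0, 0],
  ],
)

```text
t: 24.77
tcp_pos: [0.392, -0.3128, 0.011]
tool_rot: [0.83, -0.557, 0.0, 0.023]
force: [-0.4, -0.3, -0.0]
finger_gap: 0.602
```

```bash
python3 -c "
from h import *
st()"
```

```text
t 24.77 pos [ 0.392  -0.3128  0.011 ] yaw -1.181 z [-0.0254 -0.0382 -0.9989] F [-0.4 -0.3 -0. ] gap 0.6018720470483251 qd [-0.002  0.004 -0.    -0.001 -0.004  0.   ] q6 1.9642734427059734
```

Emit:
jog_arm(
  commands=[
    [20, 0, 0, 0, 0],
    [20, 0, 0, 0, 0],
    [20, 0, 0, 0, 0],
    [20, 0, 0, 0, 0],
    [20, 0, 0, 1, 0],
    [20, 0, 0, 3, 0],
    [20, 0, 0, 3, 0],
    [20, 0, 0, 3, 0],
  ],
  squeeze=90,
)

```text
t: 25.43
tcp_pos: [0.3877, -0.3078, 0.1098]
tool_rot: [0.83, -0.557, -0.009, 0.02]
force: [1.4, -0.5, -2.3]
finger_gap: 0.296
```

Emit:
jog_arm(
  commands=[
    [20, 0, 2, 1.5, 0],
    [20, 0, 3, 0, 0],
    [20, 0.2, 3.5, 0, 0],
    [20, 0.2, 3.7, 0, 0],
    [20, 0.2, 3.7, 0, 0.05],
    [20, 0.2, 3.7, 0, 0.1],
    [20, 0.2, 3, 0, 0.12],
    [20, 0.2, 2.5, 0, 0.12],
  ],
)

```text
t: 26.1
tcp_pos: [0.4025, -0.0583, 0.1377]
tool_rot: [0.923, -0.385, 0.009, 0.021]
force: [-0.0, 0.7, -3.7]
finger_gap: 0.298
```

```bash
python3 -c "
from h import *
st()"
```

```text
t 26.1 pos [ 0.4025 -0.0583  0.1377] yaw -0.79 z [ 8.000e-04 -4.620e-02 -9.989e-01] F [-0.   0.7 -3.7] gap 0.2981820183626658 qd [ 0.742 -0.06   0.105  0.017 -0.085 -0.769] q6 2.0284410615102875
```

Emit:
jog_arm(
  commands=[
    [20, 0.1, 1.4, 0, 0.122],
    [20, 0.1, 1.4, 0, 0.122],
    [20, 0.1, 1.4, 0, 0.122],
    [20, 0.1, 1.4, 0, 0.122],
    [20, 0.1, 1.4, 0, 0.122],
    [20, 0, 1.4, 0, 0.122],
    [20, 0, 1.4, 0, 0.122],
    [20, 0, 1.4, 0, 0.122],
  ],
)

```text
t: 26.77
tcp_pos: [0.4014, 0.0647, 0.1414]
tool_rot: [0.994, 0.105, 0.016, 0.014]
force: [0.9, -0.2, -3.2]
finger_gap: 0.296
```

```bash
python3 -c "
from h import *
comp(st())"
```

```text
t 26.77 pos [0.4014 0.0647 0.1414] yaw 0.21 z [ 0.0343 -0.0253 -0.9991] F [ 0.9 -0.2 -3.2] gap 0.29616066811675557 qd [ 0.418 -0.002 -0.029  0.062  0.008 -1.123] q6 1.2903499222050512
comp -0.2423 -0.0302
```

Emit:
jog_arm(
  commands=[
    [20, 0.3, 1.2, 0, 0.12],
    [20, 0.3, 1.2, 0, 0.12],
    [20, 0.3, 1.2, 0, 0.12],
    [20, 0.3, 1.2, 0, 0.12],
    [20, 0.2, 1, 0, 0.12],
    [20, 0, 0.5, 0, 0.06],
    [20, 0, 0, 0, 0],
    [20, 0, 0, 0, 0],
  ],
)

```text
t: 27.43
tcp_pos: [0.4102, 0.1336, 0.1448]
tool_rot: [0.9, 0.436, 0.018, 0.008]
force: [0.2, 0.1, -2.7]
finger_gap: 0.298
```

```bash
python3 -c "
from h import *
comp(st())"
```

```text
t 27.43 pos [0.4102 0.1336 0.1448] yaw 0.904 z [ 0.0386  0.001  -0.9993] F [ 0.2  0.1 -2.7] gap 0.29757433014738804 qd [ 0.008 -0.009  0.006  0.002  0.011 -0.008] q6 0.7241588327712533
comp -0.1818 0.0039
```

Emit:
jog_arm(
  commands=[
    [20, 0.4, 0.3, -1, 0.02],
    [20, 0.4, 0.3, -2, 0],
    [20, 0, 0.2, -2, 0],
    [20, 0, 0, -2, 0],
    [20, 0, 0, -1, 0],
    [20, 0, 0, 0, 0],
    [20, 0, 0, 0, 0],
  ],
)

```text
t: 28.02
tcp_pos: [0.4212, 0.1402, 0.0604]
tool_rot: [0.896, 0.443, 0.02, 0.009]
force: [0.5, -0.9, -2.6]
finger_gap: 0.297
```

```bash
python3 -c "
from h import *
comp(st())"
```

```text
t 28.02 pos [0.4212 0.1402 0.0604] yaw 0.918 z [ 0.0436  0.0015 -0.999 ] F [ 0.5 -0.9 -2.6] gap 0.297322386316359 qd [-0.008  0.032  0.001 -0.    -0.011  0.004] q6 0.7262798557442909
comp -0.17 -0.001
```

Emit:
jog_arm(
  commands=[
    [20, 0.1, 0.4, -1, 0.01],
    [20, 0, 0, -1, 0],
    [20, 0, 0, -0.4, 0],
    [20, 0, 0, 0, 0],
    [20, 0, 0, 0, 0],
  ],
)

```text
t: 28.43
tcp_pos: [0.4249, 0.1435, 0.0373]
tool_rot: [0.895, 0.446, 0.022, 0.01]
force: [-0.1, 0.6, -2.8]
finger_gap: 0.296
```

```bash
python3 -c "
from h import *
comp(st());s=snapshot('scene');print([models.pinpoint(s,k)[:1] for k in ('spacer_bar','comparator')])"
```

```text
t 28.43 pos [0.4249 0.1435 0.0373] yaw 0.925 z [ 0.0484  0.0021 -0.9988] F [-0.1  0.6 -2.8] gap 0.2963022693048534 qd [-0.004 -0.005 -0.004 -0.001  0.003  0.001] q6 0.7266950276282367
comp -0.165 -0.002
[[{'centre': [0.4442, 0.1763, 0.027], 'score': 0.78}], [{'centre': [0.5336, 0.2958, 0.0174], 'score': 0.61}]]
```

Emit:
jog_arm(
  commands=[
    [20, 0.4, 0.9, -0.25, 0],
    [20, 0.8, 1.2, 0, 0],
    [20, 0.6, 0.8, 0, 0],
    [20, 0, 0, 0, 0],
    [20, 0, 0, 0, 0],
  ],
)

```text
t: 29.0
tcp_pos: [0.4448, 0.1752, 0.0366]
tool_rot: [0.895, 0.446, 0.024, 0.01]
force: [0.1, -0.5, -2.5]
finger_gap: 0.297
```

```bash
python3 -c "
from h import *
comp(st())"
```

```text
t 29.0 pos [0.4448 0.1752 0.0366] yaw 0.925 z [ 0.0517  0.0026 -0.9987] F [ 0.1 -0.5 -2.5] gap 0.29655176612146056 qd [ 0.022  0.001 -0.028  0.005 -0.     0.007] q6 0.8008677021125848
comp -0.1277 0.001
```

Emit:
jog_arm(
  commands=[
    [20, 0.6, 0.8, -0.25, 0],
    [20, 0.6, 0.8, -0.1, 0],
    [20, 0.4, 0.5, 0, 0],
    [20, 0, 0, 0, 0],
    [20, 0, 0, 0, 0],
  ],
)

```text
t: 29.42
tcp_pos: [0.4571, 0.1957, 0.0338]
tool_rot: [0.895, 0.446, 0.018, 0.01]
force: [-1.2, -3.6, -0.8]
finger_gap: 0.296
```

```bash
python3 -c "
from h import *
comp(st())"
```

```text
t 29.42 pos [0.4571 0.1957 0.0338] yaw 0.926 z [ 0.0419 -0.0017 -0.9991] F [-1.2 -3.6 -0.8] gap 0.29576543421366996 qd [ 0.006  0.001 -0.006 -0.007  0.015  0.012] q6 0.8479667613581205
comp -0.104 0.0034
```

Emit:
jog_arm(
  commands=[
    [20, 0.5, 0.5, 0, 0],
    [20, 0.4, 0.45, 0, 0],
    [20, 0.35, 0.4, 0, 0],
    [20, 0.2, 0.2, 0, 0],
    [20, 0.15, 0.15, 0, 0],
  ],
)

```text
t: 29.83
tcp_pos: [0.465, 0.2075, 0.0339]
tool_rot: [0.895, 0.445, 0.008, 0.01]
force: [-3.4, -5.8, 3.7]
finger_gap: 0.29
```

```bash
python3 -c "
from h import *
comp(st())"
```

```text
t 29.83 pos [0.465  0.2075 0.0339] yaw 0.923 z [ 0.0227 -0.0103 -0.9997] F [-3.4 -5.8  3.7] gap 0.2904208706749445 qd [ 0.02   0.012 -0.049 -0.011  0.071  0.036] q6 0.881127768526426
comp -0.0898 0.0042
```

Emit:
jog_arm(
  commands=[
    [20, 0.3, 0.3, 0, 0],
    [20, 0.3, 0.3, 0, 0],
    [20, 0.3, 0.3, 0, 0],
  ],
)

```text
t: 30.08
tcp_pos: [0.4688, 0.2132, 0.0339]
tool_rot: [0.896, 0.445, 0.001, 0.009]
force: [-5.0, -13.9, 6.4]
finger_gap: 0.296
```

```bash
python3 -c "
from h import *
comp(st())"
```

```text
t 30.08 pos [0.4688 0.2132 0.0339] yaw 0.922 z [ 0.011  -0.0156 -0.9998] F [ -5.  -13.9   6.4] gap 0.2960880512517804 qd [ 0.034  0.023 -0.085 -0.072  0.172  0.061] q6 0.8962571387820137
comp -0.083 0.0045
```

Emit:
jog_arm(
  commands=[
    [20, 0.3, 0.3, 0, 0],
    [20, 0.2, 0.3, 0, 0],
  ],
)

```text
t: 30.25
tcp_pos: [0.4686, 0.2132, 0.0341]
tool_rot: [0.895, 0.446, -0.006, 0.011]
force: [-2.8, -15.6, 5.7]
finger_gap: 0.291
```

```bash
python3 -c "
from h import *
comp(st());s=snapshot('scene');print([models.pinpoint(s,k)[:1] for k in ('spacer_bar','comparator')])"
```

```text
t 30.25 pos [0.4686 0.2132 0.0341] yaw 0.924 z [-0.0016 -0.0259 -0.9997] F [ -2.8 -15.6   5.7] gap 0.2914702963058877 qd [ 0.026  0.011 -0.06  -0.066  0.121  0.071] q6 0.9077239163374484
comp -0.083 0.0046
[[{'centre': [0.4884, 0.2445, 0.0221], 'score': 0.62}], [{'centre': [0.5213, 0.2765, 0.0002], 'score': 0.87}]]
```

Emit:
jog_arm(
  commands=[
    [20, 0, 0, 0, 0],
    [60, 0, 0, 0, 0],
    [60, 0, 0, 0, 0],
    [60, 0, 0, 0, 0],
    [60, 0, 0, 0, 0],
  ],
)

```text
t: 30.82
tcp_pos: [0.4714, 0.2132, 0.0348]
tool_rot: [0.896, 0.444, -0.003, 0.011]
force: [0.2, -0.2, -0.8]
finger_gap: 0.604
```

```bash
python3 -c "
from h import *
comp(st())"
```

```text
t 30.82 pos [0.4714 0.2132 0.0348] yaw 0.92 z [ 0.0046 -0.0231 -0.9997] F [ 0.2 -0.2 -0.8] gap 0.6036449036789456 qd [ 0.005  0.004 -0.007  0.005 -0.005 -0.002] q6 0.907579034442105
comp -0.0814 0.0024
```

Back out along the bar and up, well clear.

Emit:
jog_arm(
  commands=[
    [60, -0.6, -0.8, 0.5, 0],
    [60, -1.2, -1.6, 1.5, 0],
    [60, -1.5, -2, 2.5, 0],
    [60, -0.9, -2, 3, 0],
    [60, 0, -2.5, 3, 0],
    [60, 0, -2.5, 2, 0],
    [60, 0, -2.5, 0, 0],
    [60, 0, 0, 0, 0],
  ],
)

```text
t: 31.48
tcp_pos: [0.4226, 0.0698, 0.1638]
tool_rot: [0.894, 0.448, -0.004, 0.012]
force: [0.1, 0.0, -0.0]
finger_gap: 0.602
```

```bash
python3 -c "
from h import *
comp(st());s=snapshot('top');ang(s,-60,0,((.015,.018),(.018,.021)));dial(s)
for k in ('spacer_bar','master_thick','gauge_case','bezel_zero','master_thin','plastic_tub','file'): print(k,models.pinpoint(s,k)[:1])
q=snapshot('scene')
for k in ('spacer_bar','comparator','stake','master_thick','gauge_case'): print(k,models.pinpoint(q,k)[:1])
a=cv2.resize(s['image'][180:240,160:240,::-1],None,fx=6,fy=6,interpolation=cv2.INTER_CUBIC)
b=cv2.resize(q['image'][185:260,205:285,::-1],None,fx=4,fy=4,interpolation=cv2.INTER_CUBIC)
o=np.zeros((360,800,3),np.uint8);o[:,:480]=a;o[:300,480:800]=b;cv2.imwrite('pics/fin.png',o)"
```

```text
t 31.48 pos [0.4226 0.0698 0.1638] yaw 0.93 z [ 0.0026 -0.0248 -0.9997] F [ 0.1  0.  -0. ] gap 0.6015677330375584 qd [ 0.032 -0.064 -0.005  0.044  0.022  0.027] q6 0.5851122752145095
comp -0.2255 -0.0442
(0.015, 0.018) {-60: 217, -57: 216, -54: 216, -51: 216, -48: 214, -45: 205, -42: 185, -39: 156, -36: 132, -33: 130, -30: 150, -27: 181, -24: 203, -21: 212, -18: 213, -15: 213, -12: 215, -9: 214, -6: 212, -3: 213}
(0.018, 0.021) {-60: 213, -57: 211, -54: 201, -51: 194, -48: 198, -45: 206, -42: 198, -39: 164, -36: 127, -33: 120, -30: 146, -27: 180, -24: 200, -21: 197, -18: 187, -15: 192, -12: 204, -9: 201, -6: 187, -3: 191}
needle min at comparator-angle: [(-2.54, 171), (-2.61, 176), (-2.47, 176), (-2.4, 187), (-2.68, 187), (0.89, 188), (0.82, 189), (0.95, 191), (0.75, 193)] med 216
mark min at comparator-angle: [(-1.49, 125), (-1.56, 129), (-1.42, 167), (-1.63, 176), (-0.16, 182), (-2.54, 184), (-1.0, 187), (-1.21, 188), (-0.23, 189)] med 204
rim min at comparator-angle: [(-1.42, 109), (-1.49, 112), (-2.33, 113), (-2.4, 117), (0.26, 121), (-2.26, 122), (0.19, 122), (-3.09, 123), (-2.68, 124)] med 136
spacer_bar [{'centre': [0.5381, 0.2982, 0.0192], 'score': 0.66}]
master_thick [{'centre': [0.4902, -0.0894, 0.0055], 'score': 0.62}]
gauge_case [{'centre': [0.4928, -0.1218, 0.0009], 'score': 0.89}]
bezel_zero [{'centre': [0.5426, 0.2677, 0.1146], 'score': 0.9}]
master_thin [{'centre': [0.5001, -0.1512, 0.0098], 'score': 0.83}]
plastic_tub [{'centre': [0.5946, 0.1595, 0.0007], 'score': 0.76}]
file [{'centre': [0.3567, 0.2919, 0.0008], 'score': 0.57}]
spacer_bar [{'centre': [0.4904, 0.2429, 0.0233], 'score': 0.53}]
comparator [{'centre': [0.5208, 0.2792, -0.0015], 'score': 0.59}]
stake [{'centre': [0.3404, -0.1609, 0.0024], 'score': 0.67}]
master_thick [{'centre': [0.4926, -0.0844, 0.0087], 'score': 0.88}]
gauge_case [{'centre': [0.4933, -0.1208, 0.0005], 'score': 0.71}]
```

View pics/fin.png

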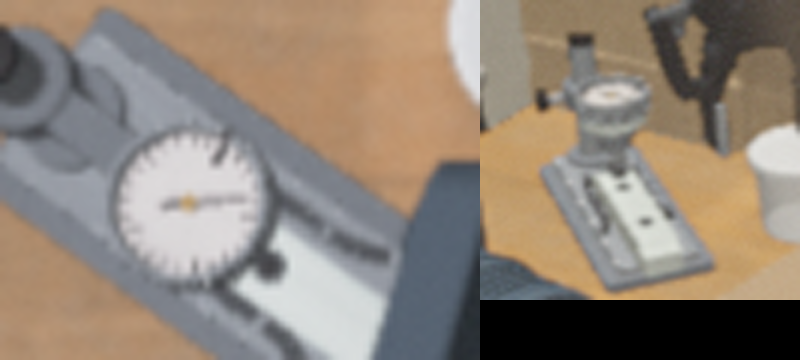

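```bash
python3 -c "
from h import *
print(workorder.sign_off())"
```

```text
the job is handed in; nothing more can be done
None
```

The job is handed in after about 31 s of robot time. I zeroed the comparator on the thick master, put the master back in its bay and left the spacer bar fully home under the roller. The hand-in reports no verdict, so what follows is from my own last checks.

- **Zeroing:** I turned the rim about 0.7 rad with the thick master home. The zero mark then lay within about 3° of the needle, about 1 mm at the mark. At the end it was still at about −1.5 rad, inside the −1.69 to −1.33 band.
- **Thick master:** It reads within about 4 mm of the bay centre lengthwise, at about 6 to 9 mm height, so it is sitting on the bay floor.
- **Spacer bar:** It pushed up against the stop at about 16 N without moving further. The needle then read about −2.54 rad against −2.51 expected, so the roller sits about 5 mm up. The last picture shows the bar straight between the guides, with the gripper clear.
- **Other items:** The thin master, tub, file and stake all read within about 5 mm of their starting places, which is within camera error.

**Check that disagreed:** In the final top view the network put the spacer bar at the stop (0.538, 0.298). The scene view (0.490, 0.243), the picture and the needle all place it home, so I took the top-view reading as a false detection.

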